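Test charged battery packs in a lever nest

TASK

Take every charged battery pack out of the charging dock by lifting its tail with the nose kept down and drawing its hooked tongue back from under the retaining lip without forcing the lip, and seat all of them flat in the bays of the test nest, tongues towards the lever. With all of them seated pull the nest's sprung lever right to its stop, hold it there for a moment and ease it back slowly to rest, without letting it fly back. Then lay all the packs flat and right way up in the grey tray and leave the bottle, the spool and the side cutters alone; the tray may get knocked aside while you work.

Things in the scene. Friction and masses are not known exactly. Their poses are not given: they have to be found in the camera images.
- dock: grey fixed charging dock, 122 (x) x 150 (y) x 31 mm, origin at the underside below the centre of bay 2, x along the packs from tail to nose (away from the robot), z up. Three bays (y = +52, 0, -52), floor 8 mm up, side guides 4 mm above the floor, 26 mm free between packs. Packs lie between sill and end wall with 2 to 2.5 mm of play fore and aft
- lip: the dock's steel retaining lip over the tongues; same origin and axes as the dock. Plate from x = +45 to the end wall (face x = +67), top 23 mm above the bay floor, its free edge (x = +45 to +49) turned down to 14 mm above the floor (19 mm farther in). A home tongue reaches 20 mm in under it; its hook catches on the edge if pulled up
- dock_sill (a point): top of the dock's sill behind the packs' tails (x = -43.5 to -37.5 mm, all bays), 10 mm above the bay floor, so no pack slides straight back. Tail lifted 7 to 13 degrees about the tongue's tip, which stays low, the pack clears sill and lip; drawn 25 mm back (-x) with the tip within 3 mm of the floor it is free
- nest: fixed test nest, aluminium base 184 (x) x 150 (y) mm, origin at the underside below the centre of bay 2, x from the bays to the lever (away from the robot), z up. Three open bays, floor 10 mm up; packs go in flat from straight above, tongue to +x. Behind them a white contact carriage worked by the lever, up to 32 mm high
- nest_tail_stop (a point): top of the stop behind the packs' tails (front face x = -37.5), 8 mm above the bay floor; a like stop stands at the nose (face x = +67.5); side guides stand 5 mm above the floor. Play of a pack: 2 to 2.5 mm on every side
- lever_grip (a point): centre of the black grip at the end of the nest's lever: a round bar 22 mm in diameter and 40 mm long along the nest's y, with flat ends, free to spin on a pin across the end of a 10 mm rod; it can be gripped from above by its ends or across, or hooked from behind. At rest its centre is at x = +157, y = 0, z = +81.5 mm in the nest's frame
- lever_pivot (a point): the lever's pivot, at x = +123, y = 0, z = +32 mm in the nest's frame; the hinge axis is the nest's y; the grip's centre moves on a circle of radius 60 mm about it in the nest's x-z plane
- lever (a joint): angle of the sprung test lever, rad: 0 at rest (leaning 0.6 rad from vertical away from the robot, towards the nest's +x), 1.2 at its stop (leaning 0.6 rad towards the robot). A spring always draws it back to 0: about 2.5 N at the grip at rest, 5.5 N at the stop; it flies back if let go
- tray: loose grey open tray for tested packs, 126 (x) x 186 (y) x 26 mm high, walls and floor 3 mm thick, 0.6 kg, origin at the centre of its underside; may get knocked aside
- flux: small orange bottle with black cap, 30 mm in diameter, 58 mm high, standing; bystander, origin at its underside
- spool: blue solder spool, 52 mm in diameter, 36 mm high, standing; bystander, origin at its underside
- cutter: blue side cutters, 50 x 110 x 12 mm, lying; bystander, origin at the underside
- nest_bay1 (a point): point on the floor of the left bay of the nest (bays 1, 2, 3 from left to right, at local y = +52, 0, -52 mm); the origin of a pack lying home there coincides with it
- nest_bay2 (a point): point on the floor of the middle bay of the nest (bays 1, 2, 3 from left to right, at local y = +52, 0, -52 mm); the origin of a pack lying home there coincides with it
- nest_bay3 (a point): point on the floor of the right bay of the nest (bays 1, 2, 3 from left to right, at local y = +52, 0, -52 mm); the origin of a pack lying home there coincides with it
- pack_a: black battery pack lying flat, 0.12 kg: body 70 long (its x, -35 to +35) x 26 wide (y) x 22 mm high; origin at the centre of the body's underside, z up. A flat tongue 30 long x 16 wide x 6 mm thick sticks out of its nose (+x) level with the underside, with an upturned hook at its tip (last 3 mm, 10 mm high). Starts in a bay of the dock, tongue under the lip; may be absent
- pack_b: another pack like pack_a; it may be absent
- pack_c: another pack like pack_a; it may be absent
- pack_a_nose (a point): tip of the tongue of pack_a, at x = +65, y = 0, z = +3 mm in the pack's frame
- pack_b_nose (a point): tip of the tongue of pack_b, at x = +65, y = 0, z = +3 mm in the pack's frame
- pack_c_nose (a point): tip of the tongue of pack_c, at x = +65, y = 0, z = +3 mm in the pack's frame
- post_foot (a point): centre of the foot of a fixed aluminium post, 45 mm square and 1.2 m tall, on the right edge of the belt, part of the room; an arm that starts to the right of it must be drawn in towards its base to swing past it

How it is judged:
By the outcome, as a careful person would: the job done as asked, in the order asked, and still so for the second after the job is handed in, with the robot touching nothing.
Of pack_a, pack_b, pack_c only 2 to 3 are there at a start; the rules pass over those that are not, and their reading is None.
At some moment in a run one of tray may be knocked a few centimetres aside while the robot is not near it.
It also fails if it takes over 210 s, if anything falls off the work surface, if the arm or the gripper's body presses on something with over 40 N, if the wrist force passes 120 N, or if a joint passes its speed limit or range.

ROBOT

A 7-joint arm with a two-finger parallel gripper is mounted at the origin on a cart in front of the work surface, level with it; the furniture and walls round the work are solid. World frame = base frame: x ahead of the robot, y to its left, z up, the work surface at z = 0. Lengths are in m, angles in rad, forces in N, time in s.
With the tool pointing down it reaches from about 0.425 to 0.925 m from the base axis. Payload 6.8 kg.
Tool frame: the origin (TCP) lies between the finger pads; the fingertips stand 17 mm ahead of it and the grasp point (between the pads) lies 2 mm behind it; x points along the fingers, y is the direction in which the jaws open and shut, and the axes are right-handed (so a half turn about x gives the same grasp; the last joint's range is limited). The gripper opens to 85 mm and grips with 20 to 120 N. Pads are 22 mm wide; open, the fingers measure 114 mm over their backs; the gripper's body (76 mm by 85 mm) begins 54 mm behind the grasp point. The pads swing forward as they close: fully open they stand 13 mm farther back than shut.
Start: joints at [-1.374, 0.477, 0.022, 1.555, -0.011, 1.109, -0.083], TCP at [0.203, 0.644, 0.248] pointing down, gripper open.
Joint ranges: [-2.96, 2.96], [-0.34, 2.1], [-1.41, 1.46], [0.24, 2.44], [-1.37, 4.51], [0.17, 1.92], [-2.96, 2.96]. Speed limits (rad/s): [2.39, 2.39, 3.14, 3.14, 3.14, 3.14, 3.14].

INTERFACE

Orientations are given as a rotation vector (axis times angle).
In Python, from bench import r gives the robot as it stands. The module is installed in compiled form; this text tells all that it offers.
- The arm moves only by the tool apply_moves, never from a script. Its argument "increments" is text: rows parted by semicolons, each of 7 numbers parted by spaces: the finger opening in mm, from 0 to 85.4, then the shift along the tool's x, y, z normalised to -1 to 1, where 1 is 100 cm, then the turn, a rotation vector about the tool's x, y, z normalised to -1 to 1, where 1 is 0.12 rad. In form: gripper x y z wx wy wz; .... A call has exactly 8 rows; each row shifts and turns the commanded pose from where the row before left it, along the tool's axes as they then stand; what a row does not reach is not made up. A row lasts 1/10 s, in which the tool goes at most 50 mm and 8.59 degrees, less where a joint would pass 70% of its speed; a pose out of reach is approached as far as the arm can. A call with a number of a shift or a turn outside -1 to 1 is refused whole. A call with a gripper value outside its range is refused whole. The fingers move at their own pace and stop on an object; "squeeze" is the grip in N (left out, the last holds). Time passes only in rows, so rows that do not move let the fingers close, or fill a call up. It gives the time, the measured TCP pose, the force and the opening at its end, in the units of the state.
- r.get_obs(): the state, without advancing time (a new reading comes with each control period).
- r.grab_frame(name): name is "side" or "top" or "wrist"; returns a dict with "color" (480x640x3 uint8, blue, green, red), "fx", "fy", "cx", "cy" (pixels), "origin" and "orientation" of the camera in the world. Camera axes: x right, y up, looking along -z (the intrinsics and any distortion apply to the point x, -y, -z); pixel columns grow to the right and rows downward; lengths in m; the calibration is good to about 2 mm. A picture is of the moment at which its call begins. There is no depth.
- r.hand_in(): hands the job in, once; it reports no verdict.
The state is a dict: "clock": time; "joints": joint angles; "qvel": joint speeds; "tau": joint torques, N m; "tcp_pos": TCP position; "orientation": TCP orientation; "contact_force": force on the tool from outside, world axes, zero at the start; "moment": the same for the moment, N m; "grip_width": finger opening in m.
Only numpy, scipy, OpenCV 4.12 (cv2) and the standard library are available. Lean on these libraries where they do the work, as an engineer would, in place of code of your own. Each camera call takes 0.05 s, during which the arm holds its last target. There are 200 camera calls.

## Working session

There is one attempt and no reset: what is moved stays moved. The work goes in short steps, Python scripts to look and compute and a tool call to move; the robot and the scene stay as the last step left them, time stands still between calls to the robot, and variables do not carry over. Pictures are saved under pics/ and viewed, about 12 in all and at most 16, crops included, and the job is handed in when it is done.

Besides the shell and the picture viewer there is one more tool, called after "Request:" in YAML: its name, and indented under it one key for each argument. apply_moves: Moves the arm, as the interface text tells. Scaled input: -1 to 1 covers 100 cm each way for a shift and 0.12 rad each way for a turn. Its arguments: {"type":"object","properties":{"increments":{"type":"string"},"squeeze":{"type":"number"}},"required":["increments"]}

```bash
mkdir -p pics
cat > h.py <<'E'
import numpy as np, cv2
from scipy.spatial.transform import Rotation as R
from bench import r
def rot(o):
    o=np.array(o,float)
    if o.shape==(3,3): return o
    return R.from_rotvec(o).as_matrix() if o.size==3 else R.from_quat(o).as_matrix()
def grab(n,f=None):
    d=r.grab_frame(n)
    if f: cv2.imwrite('pics/'+f+'.png',d['color'])
    return d
def ray(d,u,v,z):
    M=rot(d['orientation']);o=np.array(d['origin'])
    w=M@np.array([(u-d['cx'])/d['fx'],-(v-d['cy'])/d['fy'],-1])
    return o+w*(z-o[2])/w[2]
def proj(d,p):
    c=rot(d['orientation']).T@(np.array(p)-np.array(d['origin']))
    return np.array([d['cx']+d['fx']*c[0]/-c[2],d['cy']-d['fy']*c[1]/-c[2]])
E
python3 - <<'E'
from h import *
np.set_printoptions(precision=4,suppress=True)
for n in ['top','side','wrist']:
    d=grab(n,n+'0'); print(n,{k:v for k,v in d.items() if k!='color'})
print(r.get_obs())
E
```

```text
top {'fx': 554.3295198761748, 'fy': 554.3295198761748, 'cx': 314.3169017133844, 'cy': 234.9313342985427, 'origin': array([0.4416, 0.127 , 1.2959]), 'orientation': array([ 0.073 , -0.086 , -1.5721])}
side {'fx': 571.3789708519196, 'fy': 571.3789708519196, 'cx': 333.31322097524605, 'cy': 238.7560292237456, 'origin': array([ 0.5965, -0.7397,  1.0899]), 'orientation': array([0.7019, 0.0208, 0.0311])}
wrist {'fx': 395.3234770297808, 'fy': 395.3234770297808, 'cx': 316.8657940299486, 'cy': 237.73631625428942, 'origin': array([0.1271, 0.6681, 0.3735]), 'orientation': array([-0.2711, -0.1981,  1.2548])}
{'clock': 0.15, 'joints': array([-1.3741,  0.4776,  0.0224,  1.5562, -0.0115,  1.1093, -0.0831]), 'qvel': array([ 0.0015, -0.0024,  0.0017, -0.0025,  0.0011, -0.0005, -0.0011]), 'tau': array([  0.0028, -59.6925,   1.6099, -28.1492,   0.0126,   0.0065,
        -0.    ]), 'tcp_pos': array([0.2025, 0.6435, 0.2475]), 'orientation': array([ 0.2381,  1.5576, -0.2404]), 'contact_force': array([-0.1891,  0.0341, -1.2286]), 'moment': array([ 0.0059, -0.0224, -0.0083]), 'grip_width': 0.08550925832790325}
```

View pics/top0.png

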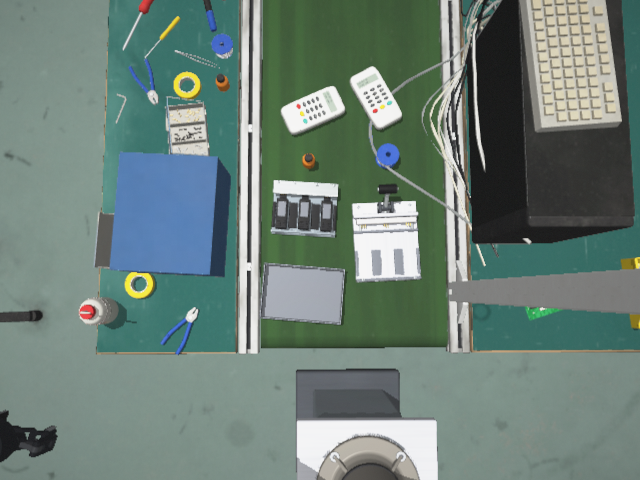

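View pics/side0.png

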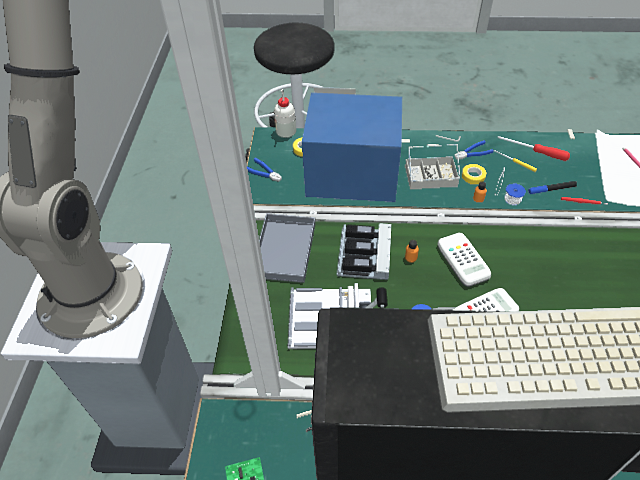

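Run:
```python
from h import *
np.set_printoptions(precision=4,suppress=True)
a=cv2.imread('pics/top0.png')[140:340,250:450]
cv2.imwrite('pics/topc.png',cv2.resize(a,(800,800),interpolation=cv2.INTER_CUBIC)[:, :][0:800][:600])
b=cv2.imread('pics/side0.png')[205:360,250:410]
cv2.imwrite('pics/sidec.png',cv2.resize(b,None,fx=3.8,fy=3.8,interpolation=cv2.INTER_CUBIC))
s=grab('side');t=grab('top')
# box height: side bottom front edges
for u,v in [(305,195),(395,198)]: print(ray(s,u,v,0))
for z in (.1,.15,.2,.25,.3,.35):
    print(z,ray(s,304,133,z),ray(s,403,138,z),ray(t,219,157,z))
# black cabinet right
for z in (.2,.3,.4): print(z,ray(t,471,230,z))
```

```text
[0.4732 0.3325 0.    ]
[0.713  0.3278 0.    ]
0.1 [0.466  0.4675 0.1   ] [0.7312 0.4535 0.1   ] [0.7356 0.3257 0.1   ]
0.15 [0.4726 0.4065 0.15  ] [0.7244 0.3932 0.15  ] [0.7233 0.3174 0.15  ]
0.2 [0.4792 0.3456 0.2   ] [0.7176 0.333  0.2   ] [0.711  0.3091 0.2   ]
0.25 [0.4858 0.2846 0.25  ] [0.7108 0.2727 0.25  ] [0.6987 0.3008 0.25  ]
0.3 [0.4924 0.2236 0.3   ] [0.704  0.2124 0.3   ] [0.6864 0.2925 0.3   ]
0.35 [0.4989 0.1626 0.35  ] [0.6972 0.1522 0.35  ] [0.6741 0.2842 0.35  ]
0.2 [ 0.562  -0.1947  0.2   ]
0.3 [ 0.551  -0.1654  0.3   ]
0.4 [ 0.5401 -0.136   0.4   ]
```

View pics/topc.png

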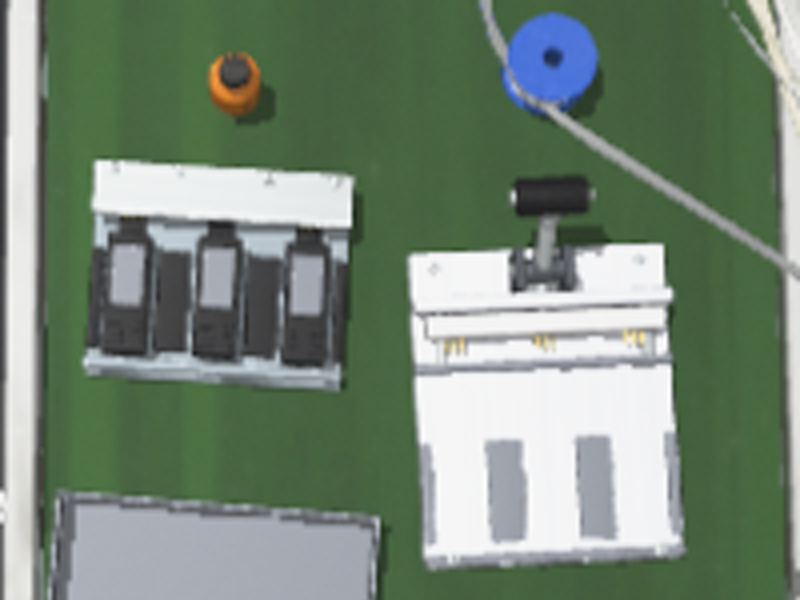

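View pics/sidec.png

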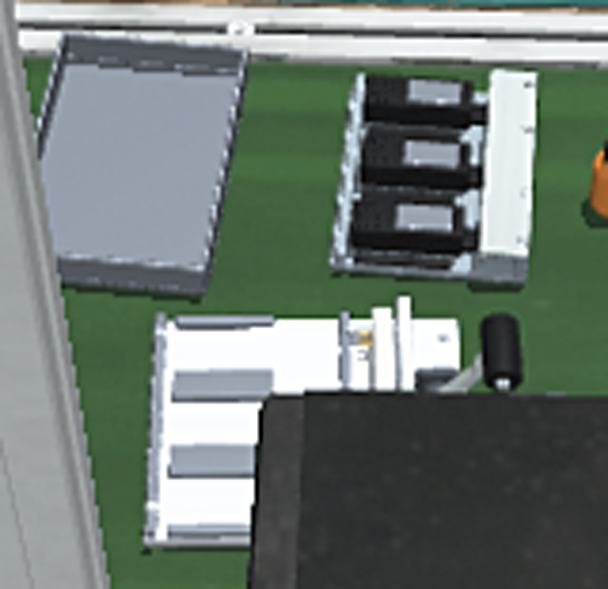

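```bash
cat >> h.py <<'E'
np.set_printoptions(precision=4,suppress=True)
def pose():
    o=r.get_obs();return np.array(o['tcp_pos']),rot(o['orientation'])
def down(yaw,pitch=0):
    # tool x down, z along heading(yaw); pitch>0: nose-down about jaw axis
    return R.from_euler('z',yaw).as_matrix()@R.from_euler('y',pitch+np.pi/2).as_matrix()
def plan(wps,g,start=None,vmax=.045,wmax=.1):
    """wps: list of (p,R,n or None); prints rows of local increments"""
    p,M=start if start else pose(); rows=[]
    for w in wps:
        q,N=np.array(w[0],float),w[1]
        rv=R.from_matrix(N@M.T).as_rotvec()
        n=w[2] if len(w)>2 and w[2] else int(max(1,np.ceil(np.linalg.norm(q-p)/vmax),np.ceil(np.linalg.norm(rv)/wmax)))
        for i in range(n):
            A=R.from_rotvec(rv*i/n).as_matrix()@M
            l=A.T@(q-p)/n; t=A.T@rv/n/.12
            rows.append(f"{g} "+' '.join(f"{x:.4f}".rstrip('0').rstrip('.') if abs(x)>5e-5 else '0' for x in [*l,*t]))
        p,M=q,N
    while len(rows)%8: rows.append(f"{g} 0 0 0 0 0 0")
    for i in range(0,len(rows),8): print('; '.join(rows[i:i+8])); print()
    return p,M
E
python3 - <<'E'
from h import *
t=grab('top')
P=lambda u,v,z: ray(t,250+u/4,140+v/4,z)
print('lip',[P(*c,.031)[:2] for c in [(95,160),(353,177),(352,228),(93,212)]])
print('sill',[P(*c,.018)[:2] for c in [(85,368),(340,384)]])
print('grip',P(552,196,.0815))
print('nest tail',[P(*c,.018)[:2] for c in [(424,558),(684,546)]])
print('nest front',[P(*c,.010)[:2] for c in [(408,256),(664,243)]])
print('tray top',[P(*c,.026)[:2] for c in [(57,492),(381,517)]])
p,M=pose(); print(p,'\n',M)
w=rot(r.grab_frame('wrist')['orientation']); o=r.grab_frame('wrist')['origin']
print('cam in tool',M.T@(o-p),'\n',M.T@w)
E
```

```text
lip [array([0.6981, 0.2098]), array([0.6879, 0.0605]), array([0.658 , 0.0613]), array([0.6676, 0.2108])]
sill [array([0.5784, 0.2159]), array([0.5687, 0.0682])]
grip [ 0.6672 -0.0474  0.0815]
nest tail [array([0.4681, 0.0206]), array([ 0.4745, -0.1293])]
nest front [array([0.6449, 0.0274]), array([ 0.6523, -0.1231])]
tray top [array([0.5062, 0.2311]), array([0.4914, 0.0457])]
[0.2025 0.6437 0.248 ] 
 [[-0.0002  0.3001  0.9539]
 [-0.0006  0.9539 -0.3001]
 [-1.     -0.0006  0.    ]]
cam in tool [-0.1261  0.0007 -0.0793] 
 [[-0.0011  0.3087 -0.9512]
 [ 1.      0.0006 -0.0009]
 [ 0.0003 -0.9512 -0.3087]]
```

Run:
```python
from h import *
D=down(-.066);p,M=pose()
plan([((.2025,.6437,.40),M),((.56,.2,.40),D),((.605,.139,.25),D)],60)
```

```text
60 -0.038 0 0 0 0 0; 60 -0.038 0 0 0 0 0; 60 -0.038 0 0 0 0 0; 60 -0.038 0 0 0 0 0; 60 0 -0.0243 0.0365 -0.1531 0 0.0002; 60 0 -0.025 0.036 -0.1531 0 0.0002; 60 0 -0.0256 0.0356 -0.1531 0 0.0002; 60 0 -0.0263 0.0351 -0.1531 0 0.0002

60 0 -0.0269 0.0346 -0.1531 0 0.0002; 60 0 -0.0275 0.0341 -0.1531 0 0.0002; 60 0 -0.0282 0.0336 -0.1531 0 0.0002; 60 0 -0.0288 0.0331 -0.1531 0 0.0002; 60 0 -0.0294 0.0325 -0.1531 0 0.0002; 60 0 -0.03 0.032 -0.1531 0 0.0002; 60 0 -0.0306 0.0314 -0.1531 0 0.0002; 60 0 -0.0311 0.0309 -0.1531 0 0.0002

60 0 -0.0317 0.0303 -0.1531 0 0.0002; 60 0.0375 -0.0145 0.0122 0 0 0; 60 0.0375 -0.0145 0.0122 0 0 0; 60 0.0375 -0.0145 0.0122 0 0 0; 60 0.0375 -0.0145 0.0122 0 0 0; 60 0 0 0 0 0 0; 60 0 0 0 0 0 0; 60 0 0 0 0 0 0
```

Request:
apply_moves:
  increments: "60 -0.038 0 0 0 0 0; 60 -0.038 0 0 0 0 0; 60 -0.038 0 0 0 0 0; 60 -0.038 0 0 0 0 0; 60 0 -0.0243 0.0365 -0.153 0 0; 60 0 -0.025 0.036 -0.153 0 0; 60 0 -0.0256 0.0356 -0.153 0 0; 60 0 -0.0263 0.0351 -0.153 0 0"
  squeeze: 50

```text
clock: 1.2
tcp_pos: [0.3135, 0.5058, 0.4005]
orientation: [0.181, 1.563, -0.181]
contact_force: [0.4, 0.4, 0.4]
grip_width: 0.0595
```

Request:
apply_moves:
  increments: "60 0 -0.0269 0.0346 -0.153 0 0; 60 0 -0.0275 0.0341 -0.153 0 0; 60 0 -0.0282 0.0336 -0.153 0 0; 60 0 -0.0288 0.0331 -0.153 0 0; 60 0 -0.0294 0.0325 -0.153 0 0; 60 0 -0.03 0.032 -0.153 0 0; 60 0 -0.0306 0.0314 -0.153 0 0; 60 0 -0.0311 0.0309 -0.153 0 0"

```text
clock: 2.0
tcp_pos: [0.5335, 0.2326, 0.4006]
orientation: [0.066, 1.569, -0.065]
contact_force: [-0.1, 0.3, 1.6]
grip_width: 0.0598
```

Request:
apply_moves:
  increments: "60 0 -0.0317 0.0303 -0.153 0 0; 60 0.0375 -0.0145 0.0122 0 0 0; 60 0.0375 -0.0145 0.0122 0 0 0; 60 0.0375 -0.0145 0.0122 0 0 0; 60 0.0375 -0.0145 0.0122 0 0 0; 60 0 0 0 0 0 0; 60 0 0 0 0 0 0; 60 0 0 0 0 0 0"

```text
clock: 2.8
tcp_pos: [0.6058, 0.1404, 0.2523]
orientation: [0.052, 1.568, -0.05]
contact_force: [-0.7, 0.2, 0.5]
grip_width: 0.0601
```

Run:
```python
from h import *
d=grab('wrist','w1'); import pickle; pickle.dump(d,open('w1.pkl','wb')); p,M=pose(); print(p,R.from_matrix(M.T@down(-.066)).as_rotvec(), d['origin'])
```

```text
[0.6058 0.1405 0.2525] [ 0.0015  0.0031 -0.0021] [0.5265 0.146  0.3781]
```

View pics/w1.png

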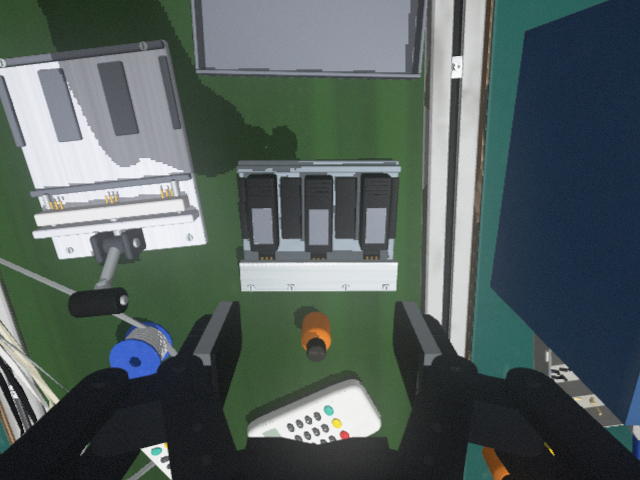

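Run:
```python
from h import *
a=cv2.imread('pics/w1.png')[155:280,235:405]
cv2.imwrite('pics/w1c.png',cv2.resize(a,None,fx=4.7,fy=4.7,interpolation=cv2.INTER_CUBIC))
```

```text
(no output)
```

View pics/w1c.png

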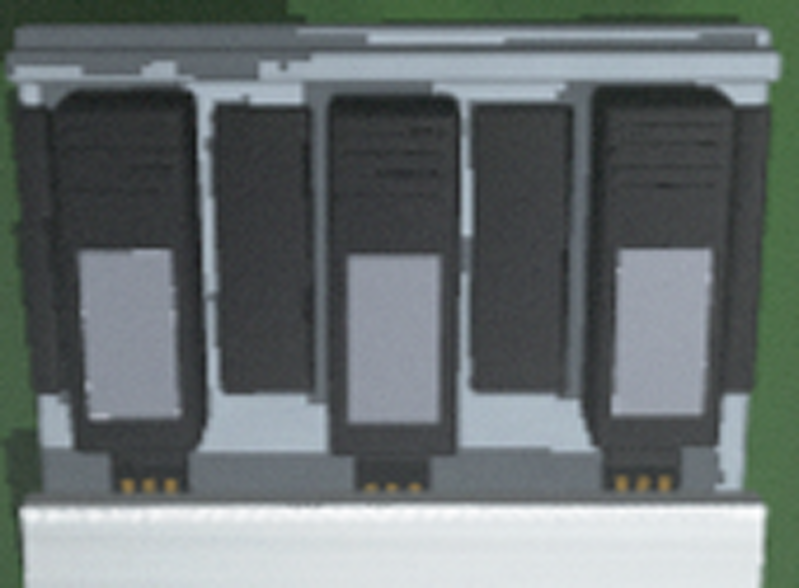

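```bash
cat >> h.py <<'E'
def labels(d,z,box=None,amin=100,amax=6000):
    """grey-violet label quads -> list of centre, long-axis yaw"""
    im=d['color'].astype(int); b,g,rr=im[...,0],im[...,1],im[...,2]
    m=((b-rr>6)&(b-rr<50)&(abs(g-rr)<15)&(b-g>4)&(b>95)&(b<215)).astype(np.uint8)
    if box: k=np.zeros_like(m); k[box[1]:box[3],box[0]:box[2]]=1; m*=k
    m=cv2.morphologyEx(m,cv2.MORPH_OPEN,np.ones((3,3)))
    out=[]
    for c in cv2.findContours(m,cv2.RETR_EXTERNAL,cv2.CHAIN_APPROX_NONE)[0]:
        if not amin<cv2.contourArea(c)<amax: continue
        w=np.array([ray(d,*q,z)[:2] for q in c[:,0,:].astype(float)],np.float32)
        (cx,cy),(a,bb),an=cv2.minAreaRect(w)
        pix=cv2.boundingRect(c)
        out.append((np.array([cx,cy]),(a*1e3,bb*1e3),an,pix))
    return out
E
python3 - <<'E'
from h import *
import pickle
d=pickle.load(open('w1.pkl','rb'))
P=lambda u,v,z: ray(d,235+u/4.7,155+v/4.7,z)[:2]
for l in labels(d,.030,(235,155,405,280)): print(l)
print('lip edge',P(20,505,.031),P(766,503,.031))
print('sill front/back',P(10,80,.018),P(780,78,.018),P(8,52,.018),P(778,52,.018))
print('mid pack nose/tail',P(395,453,.03),P(395,97,.03),'L,R',P(330,350,.03),P(459,350,.03))
print('left nose/tail',P(140,450,.03),P(128,90,.03),'right',P(655,447,.03),P(660,88,.03))
Q=lambda u,v,z: ray(d,u,v,z)[:2]
print('grip',Q(98,302,.0815)); print('nest tailstop',Q(2,64,.018),Q(163,42,.018)); print('nest front',Q(62,260,.01),Q(206,243,.01))
print('tray',Q(198,73,.026),Q(422,77,.026))
E
```

```text
(array([0.6493, 0.1648]), (23.46443384885788, 17.77106337249279), 86.20807647705078, (332, 236, 26, 19))
(array([0.6465, 0.1175]), (30.98067454993725, 28.018878772854805), 77.15602111816406, (276, 229, 34, 30))
(array([0.6299, 0.1419]), (17.69968867301941, 33.51381793618202), 86.20463562011719, (309, 209, 20, 36))
(array([0.6324, 0.194 ]), (18.47895234823227, 33.48216786980629), 86.250244140625, (365, 208, 22, 36))
(array([0.6261, 0.0902]), (18.455786630511284, 34.42388027906418), 86.22124481201172, (252, 208, 21, 37))
(array([0.583, 0.205]), (21.29955217242241, 8.761606179177761), 86.24017333984375, (375, 166, 25, 11))
(array([0.5818, 0.14  ]), (85.9929621219635, 14.964216388761997), 86.24020385742188, (264, 166, 99, 18))
lip edge [0.6597 0.0651] [0.6692 0.2145]
sill front/back [0.5769 0.0712] [0.5863 0.2198] [0.5715 0.0715] [0.5812 0.2195]
mid pack nose/tail [0.654  0.1408] [0.5831 0.1453] L,R [0.6317 0.1295] [0.6334 0.1547]
left nose/tail [0.65   0.0901] [0.5785 0.0955] right [0.6562 0.1926] [0.5847 0.1949]
grip [ 0.6677 -0.0449]
nest tailstop [ 0.4744 -0.1133] [0.4666 0.024 ]
nest front [ 0.6535 -0.1156] [0.6452 0.0301]
tray [0.4927 0.0511] [0.5078 0.2355]
```

Run:
```python
from h import *
D=down(-.066)
s=plan([((.6148,.0909,.08),D)],42)
plan([((.6148,.0909,.031),D,3)],42,s)
```

```text
42 0.0431 -0.0123 0.0029 0.0031 0.0064 -0.0044; 42 0.0431 -0.0123 0.0029 0.0031 0.0064 -0.0044; 42 0.0431 -0.0123 0.003 0.0031 0.0064 -0.0044; 42 0.0431 -0.0123 0.003 0.0031 0.0064 -0.0044; 42 0 0 0 0 0 0; 42 0 0 0 0 0 0; 42 0 0 0 0 0 0; 42 0 0 0 0 0 0

42 0.0163 0 0 0 0 0; 42 0.0163 0 0 0 0 0; 42 0.0163 0 0 0 0 0; 42 0 0 0 0 0 0; 42 0 0 0 0 0 0; 42 0 0 0 0 0 0; 42 0 0 0 0 0 0; 42 0 0 0 0 0 0
```

Request:
apply_moves:
  increments: "42 0.0431 -0.0123 0.0029 0.003 0.006 -0.004; 42 0.0431 -0.0123 0.0029 0.003 0.006 -0.004; 42 0.0431 -0.0123 0.003 0.003 0.006 -0.004; 42 0.0431 -0.0123 0.003 0.003 0.006 -0.004; 42 0 0 0 0 0 0; 42 0 0 0 0 0 0; 42 0 0 0 0 0 0; 42 0 0 0 0 0 0"

```text
clock: 3.65
tcp_pos: [0.6152, 0.0906, 0.0808]
orientation: [0.052, 1.569, -0.052]
contact_force: [0.0, 0.3, -0.0]
grip_width: 0.0423
```

Run:
```python
from h import *
D=down(-.066); p,M=pose(); print(p,R.from_matrix(M.T@D).as_rotvec())
plan([((.6148,.0909,.031),D,4)],42)
```

```text
[0.6152 0.0906 0.0808] [-0.0001  0.0017 -0.0003]
42 0.0125 0.0001 -0.0001 -0.0003 0.0034 -0.0006; 42 0.0125 0.0001 -0.0001 -0.0003 0.0034 -0.0006; 42 0.0125 0.0001 -0.0001 -0.0003 0.0034 -0.0006; 42 0.0125 0.0001 -0.0001 -0.0003 0.0034 -0.0006; 42 0 0 0 0 0 0; 42 0 0 0 0 0 0; 42 0 0 0 0 0 0; 42 0 0 0 0 0 0
```

Request:
apply_moves:
  increments: "42 0.0125 0 0 0 0 0; 42 0.0125 0 0 0 0 0; 42 0.0125 0 0 0 0 0; 42 0.0125 0 0 0 0 0; 42 0 0 0 0 0 0; 42 0 0 0 0 0 0; 10 0 0 0 0 0 0; 10 0 0 0 0 0 0"
  squeeze: 50

```text
clock: 4.45
tcp_pos: [0.6148, 0.0899, 0.0291]
orientation: [0.053, 1.57, -0.053]
contact_force: [-1.6, 1.1, 14.6]
grip_width: 0.0251
```

Request:
apply_moves:
  increments: "10 0 0 0 0 0 0; 10 0 0 0 0 0 0; 10 0 0 0 0 0 0; 10 0 0 0 0 0 0; 10 0 0 0 0 0 0; 10 0 0 0 0 0 0; 10 0 0 0 0 0 0; 10 0 0 0 0 0 0"

```text
clock: 5.25
tcp_pos: [0.6148, 0.0899, 0.0291]
orientation: [0.053, 1.57, -0.053]
contact_force: [-2.2, 1.6, 15.2]
grip_width: 0.0248
```

```bash
cat >> h.py <<'E'
def extract(yaw,g=10,th=np.radians(10),back=.030,start=None):
    p,M=start if start else pose()
    ex=np.array([np.cos(yaw),np.sin(yaw),0]); ey=np.array([-np.sin(yaw),np.cos(yaw),0])
    print('pose',p,'err',R.from_matrix(M.T@down(yaw)).as_rotvec())
    return p,M,ex,ey
def extract_plan(yaw,centre,g=10,thd=10,back=.030):
    p,M,ex,ey=extract(yaw)
    tip=np.array([*centre,0.008])+.065*ex
    th=np.radians(thd); w=[]
    for k in range(1,6):
        A=R.from_rotvec(ey*th*k/5).as_matrix(); w.append((tip+A@(p-tip),A@M,1))
    q,N=w[-1][:2]
    w.append((q+[0,0,.0005]-back*ex,N,6))
    w.append((w[-1][0]+[0,0,.05],N,2))
    w.append((w[-1][0]+[0,0,.06],down(yaw),3))
    return plan(w,g)
E
python3 -c "
from h import *
print(r.get_obs()['contact_force'],r.get_obs()['grip_width'])
extract_plan(-.066,(.6148,.0909))"
```

```text
[-2.2488  1.5849 15.2343] 0.02478764454235144
pose [0.6148 0.0899 0.0291] err [-0.0013 -0.0002 -0.0001]
10 -0.0023 0 0.0008 0 0.2909 -0.0004; 10 -0.0023 0 0.0008 0 0.2909 -0.0004; 10 -0.0023 0 0.0008 0 0.2909 -0.0004; 10 -0.0023 0 0.0008 0 0.2909 -0.0004; 10 -0.0023 0 0.0008 0 0.2909 -0.0004; 10 0.0008 0 -0.0049 0 0 0; 10 0.0008 0 -0.0049 0 0 0; 10 0.0008 0 -0.0049 0 0 0

10 0.0008 0 -0.0049 0 0 0; 10 0.0008 0 -0.0049 0 0 0; 10 0.0008 0 -0.0049 0 0 0; 10 -0.0246 0 -0.0043 0 0 0; 10 -0.0246 0 -0.0043 0 0 0; 10 -0.0197 0 -0.0035 -0.0037 -0.4854 0.0002; 10 -0.0199 0 -0.0023 -0.0037 -0.4854 0.0002; 10 -0.02 0 -0.0012 -0.0037 -0.4854 0.0002
```

Request:
apply_moves:
  increments: "10 -0.0023 0 0.0008 0 0.291 0; 10 -0.0023 0 0.0008 0 0.291 0; 10 -0.0023 0 0.0008 0 0.291 0; 10 -0.0023 0 0.0008 0 0.291 0; 10 -0.0023 0 0.0008 0 0.291 0; 10 0 0 0 0 0 0; 10 0 0 0 0 0 0; 10 0 0 0 0 0 0"

```text
clock: 6.05
tcp_pos: [0.6195, 0.0891, 0.0391]
orientation: [0.058, 1.745, -0.05]
contact_force: [0.6, 0.7, 6.0]
grip_width: 0.0255
```

Run:
```python
from h import *
p,M=pose();print(p,R.from_matrix(M.T@down(-.066)).as_rotvec())
d=grab('wrist'); a=d['color'][80:480,160:480]
b=grab('side')['color'][210:300,310:410]
b=cv2.resize(b,None,fx=4.4,fy=4.4,interpolation=cv2.INTER_CUBIC)[:400]
cv2.imwrite('pics/x1.png',np.hstack([a,np.pad(b,((0,400-b.shape[0]),(0,0),(0,0)))]))
```

```text
[0.6195 0.0891 0.0391] [-0.0015 -0.1749  0.0007]
```

View pics/x1.png

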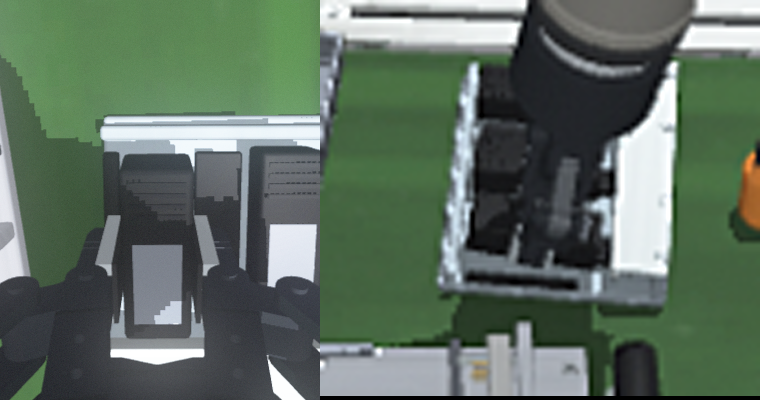

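Request:
apply_moves:
  increments: "10 0.0008 0 -0.0049 0 0 0; 10 0.0008 0 -0.0049 0 0 0; 10 0.0008 0 -0.0049 0 0 0; 10 0.0008 0 -0.0049 0 0 0; 10 0.0008 0 -0.0049 0 0 0; 10 0.0008 0 -0.0049 0 0 0; 10 0 0 0 0 0 0; 10 0 0 0 0 0 0"

```text
clock: 6.95
tcp_pos: [0.5869, 0.0907, 0.0395]
orientation: [0.057, 1.75, -0.051]
contact_force: [-0.6, 0.1, 6.1]
grip_width: 0.0251
```

Run:
```python
from h import *
o=r.get_obs();print(o['contact_force'])
p,M=pose();print(p,R.from_matrix(M.T@down(-.066)).as_rotvec())
d=grab('wrist','x2')
D=down(-.066); N=down(.043)
s=plan([(p+[0,0,.045],M,2),(p+[0,0,.10],D,3),((.54,.02,.2),N),((.57,-.05,.24),N)],10)
```

```text
[-0.6162  0.1304  6.067 ]
[0.5869 0.0907 0.0395] [-0.0016 -0.1802  0.002 ]
10 -0.0221 -0.0001 -0.004 0.0001 -0.0006 -0.0001; 10 -0.0221 -0.0001 -0.004 0.0001 -0.0006 -0.0001; 10 -0.018 0 -0.0033 -0.0043 -0.5006 0.0054; 10 -0.0182 0 -0.0022 -0.0043 -0.5006 0.0054; 10 -0.0183 0 -0.0011 -0.0043 -0.5006 0.0054; 10 -0.0202 -0.0245 -0.014 -0.3028 0 0; 10 -0.0202 -0.024 -0.0149 -0.3028 0 0; 10 -0.0202 -0.0235 -0.0158 -0.3028 0 0

10 -0.02 -0.0356 0.0135 0 0 0; 10 -0.02 -0.0356 0.0135 0 0 0; 10 0 0 0 0 0 0; 10 0 0 0 0 0 0; 10 0 0 0 0 0 0; 10 0 0 0 0 0 0; 10 0 0 0 0 0 0; 10 0 0 0 0 0 0
```

View pics/x2.png

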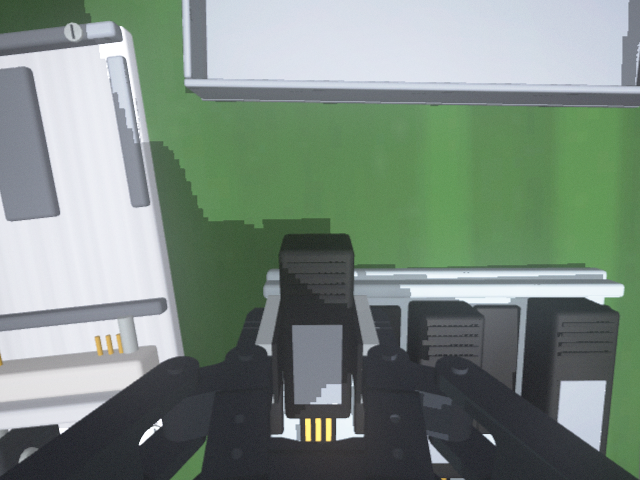

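Request:
apply_moves:
  increments: "10 -0.0221 0 -0.004 0 0 0; 10 -0.0221 0 -0.004 0 0 0; 10 -0.018 0 -0.0033 -0.004 -0.5 0.005; 10 -0.0182 0 -0.0022 -0.004 -0.5 0.005; 10 -0.0183 0 -0.0011 -0.004 -0.5 0.005; 10 -0.0202 -0.0245 -0.014 -0.303 0 0; 10 -0.0202 -0.024 -0.0149 -0.303 0 0; 10 -0.0202 -0.0235 -0.0158 -0.303 0 0"

```text
clock: 7.8
tcp_pos: [0.5381, 0.0196, 0.1991]
orientation: [-0.036, 1.573, 0.035]
contact_force: [0.3, -1.5, -1.3]
grip_width: 0.025
```

Request:
apply_moves:
  increments: "10 -0.02 -0.0356 0.0135 0 0 0; 10 -0.02 -0.0356 0.0135 0 0 0; 10 0 0 0 0 0 0; 10 0 0 0 0 0 0; 10 0 0 0 0 0 0; 10 0 0 0 0 0 0; 10 0 0 0 0 0 0; 10 0 0 0 0 0 0"

```text
clock: 8.6
tcp_pos: [0.5706, -0.0491, 0.2396]
orientation: [-0.035, 1.569, 0.034]
contact_force: [-0.5, 0.4, -1.3]
grip_width: 0.0246
```

Run:
```python
from h import *
import pickle
o=r.get_obs();print(o['contact_force'])
p,M=pose();print(p,R.from_matrix(M.T@down(.043)).as_rotvec())
d=grab('wrist','n1');pickle.dump(d,open('n1.pkl','wb'))
```

```text
[-0.4713  0.3749 -1.2683]
[ 0.5706 -0.0491  0.2396] [0.0009 0.0014 0.0001]
```

View pics/n1.png

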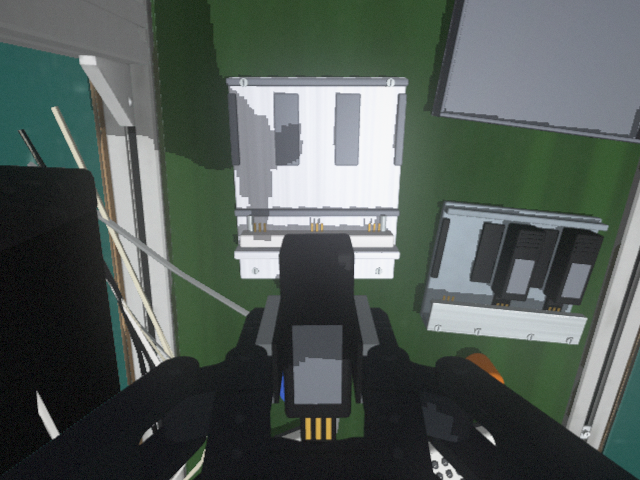

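Run:
```python
from h import *
import pickle
d=pickle.load(open('n1.pkl','rb'));g=cv2.cvtColor(d['color'],cv2.COLOR_BGR2GRAY).astype(int)
print('row105',[(u,g[105,u]) for u in range(222,414)if abs(g[105,u]-g[105,u-1])>18])
print('row155',[(u,g[155,u]) for u in range(222,414)if abs(g[155,u]-g[155,u-1])>18])
for c in (315,318,330,370,385): print('col',c,[(v,g[v,c]) for v in range(65,285) if abs(g[v,c]-g[v-1,c])>14])
a=cv2.resize(d['color'][68:260,222:414],None,fx=4,fy=4,interpolation=cv2.INTER_CUBIC)
cv2.imwrite('pics/n1c.png',a[:600])
print(labels(d,.25,(270,300,370,430)))
```

```text
row105 [(237, np.int64(127)), (249, np.int64(210)), (250, np.int64(229)), (273, np.int64(183)), (274, np.int64(119)), (299, np.int64(225)), (335, np.int64(184)), (336, np.int64(127)), (360, np.int64(191)), (361, np.int64(239)), (396, np.int64(203)), (397, np.int64(111)), (399, np.int64(136)), (406, np.int64(103))]
row155 [(240, np.int64(131)), (275, np.int64(120)), (276, np.int64(98)), (299, np.int64(122)), (300, np.int64(218)), (301, np.int64(237)), (334, np.int64(190)), (335, np.int64(133)), (336, np.int64(154)), (359, np.int64(235)), (394, np.int64(180)), (395, np.int64(122)), (396, np.int64(150)), (402, np.int64(123)), (403, np.int64(101))]
col 315 [(77, np.int64(131)), (85, np.int64(115)), (86, np.int64(184)), (87, np.int64(233)), (207, np.int64(183)), (208, np.int64(128)), (209, np.int64(99)), (210, np.int64(114)), (211, np.int64(142)), (216, np.int64(187)), (217, np.int64(231)), (223, np.int64(179)), (224, np.int64(140)), (230, np.int64(116)), (233, np.int64(98)), (234, np.int64(73))]
col 318 [(77, np.int64(172)), (78, np.int64(136)), (85, np.int64(115)), (86, np.int64(185)), 
[... 1220 characters left out ...]
 [(77, np.int64(130)), (85, np.int64(118)), (86, np.int64(159)), (87, np.int64(239)), (207, np.int64(194)), (208, np.int64(133)), (209, np.int64(101)), (211, np.int64(140)), (212, np.int64(158)), (214, np.int64(143)), (215, np.int64(122)), (216, np.int64(170)), (217, np.int64(190)), (230, np.int64(154)), (231, np.int64(127)), (235, np.int64(168)), (236, np.int64(215)), (237, np.int64(240)), (247, np.int64(161)), (248, np.int64(121)), (251, np.int64(156)), (252, np.int64(210)), (253, np.int64(242)), (258, np.int64(228)), (278, np.int64(181)), (279, np.int64(103)), (280, np.int64(85))]
[(array([ 0.5815, -0.0478]), (19.1106628626585, 16.662245616316795), 2.4432196617126465, (293, 357, 49, 47))]
```

View pics/n1c.png

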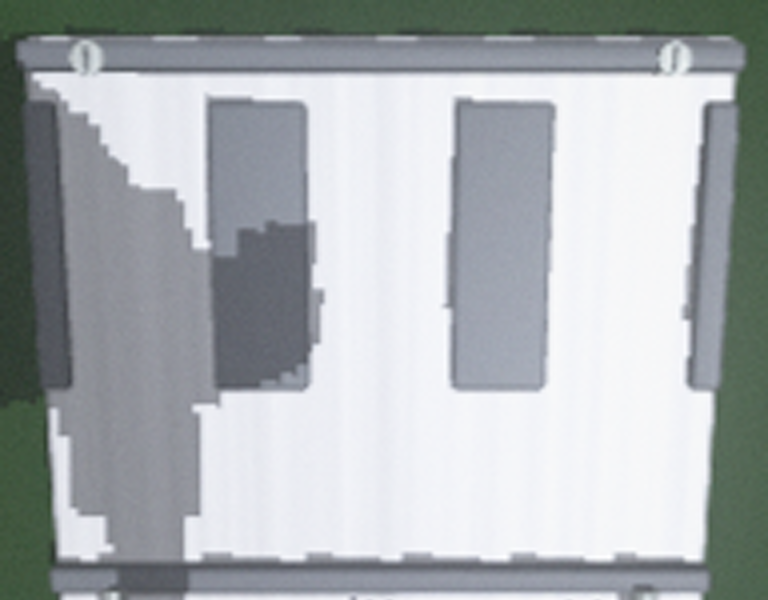

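Run:
```python
from h import *
import pickle
d=pickle.load(open('n1.pkl','rb'))
Q=lambda u,v,z: ray(d,u,v,z)[:2]
G={}
for row,us in ((105,(273.6,298.6,335.5,360.3)),(155,(275.2,299.5,334.6,358.6))):
    pts=[Q(u,row,.015) for u in us]; m=np.mean(pts,0); G[row]=m
    print(row,pts,'mid',m,np.linalg.norm(pts[0]-pts[3]))
v=G[155]-G[105]; print('yaw',np.arctan2(v[1],v[0]))
a,b=Q(232,82,.018),Q(402,82,.018); print('tail yaw',np.arctan2(-(b-a)[0],(b-a)[1]))
a,b=Q(240,207.7,.010),Q(398,207.9,.010); print('nose yaw',np.arctan2(-(b-a)[0],(b-a)[1]))
t=Q(317,85.5,.018); n=Q(317,207.8,.010); print('tail',t,'nose',n,np.linalg.norm(n-t), 'orig from tail',t[0]+.0375,'from nose',n[0]-.0675)
# guide x ends
print(Q(286,93,.015),Q(286,165,.015))
```

```text
105 [array([ 0.4902, -0.088 ]), array([ 0.4893, -0.067 ]), array([ 0.4879, -0.036 ]), array([ 0.487 , -0.0152])] mid [ 0.4886 -0.0515] 0.07287553729030774
155 [array([ 0.5315, -0.0862]), array([ 0.5306, -0.065 ]), array([ 0.5293, -0.0344]), array([ 0.5284, -0.0134])] mid [ 0.5299 -0.0497] 0.07281286647586561
yaw 0.04317047683957666
tail yaw 0.04365852330930388
nose yaw 0.04202307142474895
tail [ 0.4734 -0.0522] nose [ 0.5784 -0.0476] 0.10509299984051504 orig from tail 0.5109488143388293 from nose 0.5109409919223783
[ 0.4803 -0.0777] [ 0.5398 -0.0766]
```

Run:
```python
from h import *
import pickle
d=pickle.load(open('n1.pkl','rb'));g=cv2.cvtColor(d['color'],cv2.COLOR_BGR2GRAY).astype(int)
for v in (335,360,395): print(v,[(u,g[v,u]) for u in range(265,375)if abs(g[v,u]-g[v,u-1])>10])
print([(v,g[v,318]) for v in range(225,450)if abs(g[v,318]-g[v-1,318])>10])
p=np.array([.5706,-.0491,.2396]);D=down(.043)
for z in (.2396,.2416):
  for q in [(292,325.5),(342,325.5),(287,403),(345,403),(318,416),(282,234),(352,234)]:
    print(z,q,(D.T@(ray(d,*q,z)-p))[1:]*1e3)
```

```text
335 [(273, np.int64(51)), (274, np.int64(27)), (292, np.int64(63)), (293, np.int64(74)), (342, np.int64(54)), (343, np.int64(31)), (353, np.int64(22)), (361, np.int64(63)), (362, np.int64(81))]
360 [(293, np.int64(62)), (294, np.int64(75)), (305, np.int64(113)), (306, np.int64(128)), (341, np.int64(98)), (342, np.int64(63)), (343, np.int64(45)), (348, np.int64(34))]
395 [(279, np.int64(42)), (280, np.int64(81)), (281, np.int64(94)), (284, np.int64(61)), (285, np.int64(32)), (294, np.int64(95)), (295, np.int64(121)), (341, np.int64(84)), (342, np.int64(44)), (351, np.int64(50)), (352, np.int64(68)), (354, np.int64(59)), (355, np.int64(39)), (363, np.int64(28))]
[(230, np.int64(139)), (231, np.int64(122)), (233, np.int64(95)), (234, np.int64(75)), (235, np.int64(63)), (325, np.int64(65)), (326, np.int64(76)), (358, np.int64(119)), (403, np.int64(90)), (404, np.int64(50)), (405, np.int64(37)), (417, np.int64(56)), (418, np.int64(155)), (419, np.int64(172)), (439, np.int64(105)), (440, np.int64(43)), (441, np.int64(27))]
0.2396 (292, 325.5) [-8.1998 -4.6799]
0.2396 (342, 325.5) [ 9.863  -4.6788]
0.2396 (287, 403) [-10.7857  29.4287]
0.2396 (345, 403) [11.7212 29.4367]
0.2396 (318, 416) [ 1.252  35.6569]
0.2396 (282, 234) [-10.883  -39.3436]
0.2396 (352, 234) [ 12.4987 -39.3493]
0.2416 (292, 325.5) [-8.0601 -5.8631]
0.2416 (342, 325.5) [ 9.7159 -5.862 ]
0.2416 (287, 403) [-10.6049  27.7037]
0.2416 (345, 403) [11.5445 27.7116]
0.2416 (318, 416) [ 1.2416 33.833 ]
0.2416 (282, 234) [-10.7006 -39.9761]
0.2416 (352, 234) [ 12.3097 -39.9818]
```

Run:
```python
from h import *
import pickle
d=pickle.load(open('n1.pkl','rb')); print('post foot-ish',ray(d,130,128,0),ray(d,80,60,0),ray(d,95,170,.2)); print(r.get_obs()['joints'])
D=down(.043)
plan([((.5087,.0007,.12),D),((.5087,.0007,.06),D)],10)
```

```text
post foot-ish [ 0.5152 -0.2172  0.    ] [ 0.4611 -0.2538  0.    ] [ 0.5198 -0.1431  0.2   ]
[-0.2847  0.3246  0.3278  1.8335 -0.1222  1.0012  1.7074]
10 0.0299 0.0132 -0.015 0.0013 0.0039 0.0004; 10 0.0299 0.0132 -0.015 0.0013 0.0039 0.0004; 10 0.0299 0.0132 -0.015 0.0013 0.0039 0.0004; 10 0.0299 0.0132 -0.015 0.0013 0.0039 0.0004; 10 0.03 0 0 0 0 0; 10 0.03 0 0 0 0 0; 10 0 0 0 0 0 0; 10 0 0 0 0 0 0
```

Request:
apply_moves:
  increments: "10 0.0299 0.0132 -0.015 0.001 0.004 0; 10 0.0299 0.0132 -0.015 0.001 0.004 0; 10 0.0299 0.0132 -0.015 0.001 0.004 0; 10 0.0299 0.0132 -0.015 0.001 0.004 0; 10 0.03 0 0 0 0 0; 10 0.03 0 0 0 0 0; 10 0 0 0 0 0 0; 10 0 0 0 0 0 0"

```text
clock: 9.45
tcp_pos: [0.5091, 0.0002, 0.0606]
orientation: [-0.033, 1.571, 0.033]
contact_force: [0.7, 0.6, 0.2]
grip_width: 0.0251
```

Run:
```python
from h import *
d=grab('wrist','n2')
p,M=pose();D=down(.043);print(p,R.from_matrix(M.T@D).as_rotvec())
plan([((.5087,.0007,.034),D,5)],10)
```

```text
[0.5099 0.0002 0.0613] [-0.001   0.0018  0.0003]
10 0.0055 0.0001 -0.0002 -0.0017 0.0031 0.0004; 10 0.0055 0.0001 -0.0002 -0.0017 0.0031 0.0004; 10 0.0055 0.0001 -0.0002 -0.0017 0.0031 0.0004; 10 0.0055 0.0001 -0.0002 -0.0017 0.0031 0.0004; 10 0.0055 0.0001 -0.0002 -0.0017 0.0031 0.0004; 10 0 0 0 0 0 0; 10 0 0 0 0 0 0; 10 0 0 0 0 0 0
```

View pics/n2.png

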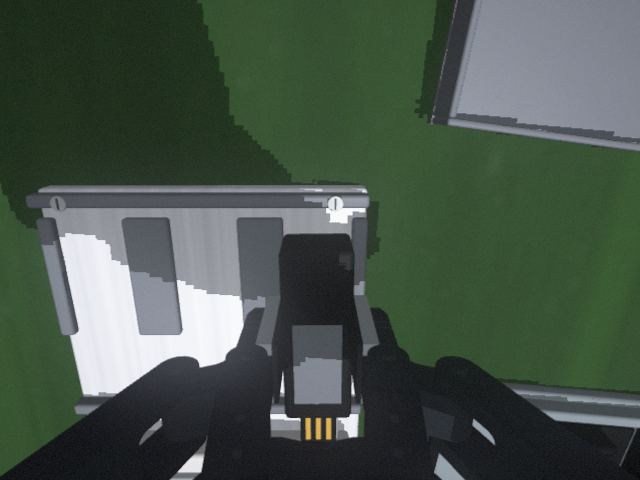

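Request:
apply_moves:
  increments: "10 0.0055 0.0001 -0.0001 0 0 0; 10 0.0055 0.0001 -0.0001 0 0 0; 10 0.0055 0.0001 -0.0001 0 0 0; 10 0.0055 0.0001 -0.0001 0 0 0; 10 0.0055 0 -0.0001 0 0 0; 10 0 0 0 0 0 0; 10 0 0 0 0 0 0; 10 0 0 0 0 0 0"

```text
clock: 10.3
tcp_pos: [0.5085, 0.0007, 0.0326]
orientation: [-0.033, 1.57, 0.033]
contact_force: [0.5, 0.2, -0.9]
grip_width: 0.0248
```

Run:
```python
from h import *
d=grab('wrist','n3')
p,M=pose();D=down(.043);print(p,R.from_matrix(M.T@D).as_rotvec(),r.get_obs()['contact_force'])
```

```text
[0.5085 0.0007 0.0327] [-0.0007  0.0005  0.0003] [-0.225   0.2431 -1.3849]
```

View pics/n3.png

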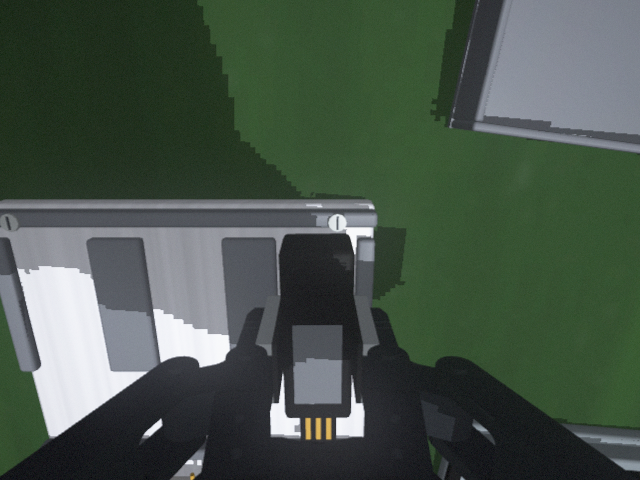

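Run:
```python
from h import *
p,M=pose();D=down(-.066)
s=plan([(p+[0,0,.002],M,1),(p+[0,0,.002],M,4),(p+[0,0,.10],M,3),((.58,.11,.14),D),((.6186,.1427,.08),D),((.6186,.1427,.08),D,4)],42)
```

```text
42 -0.002 0 0 0 0 0; 42 0 0 0 0 0 0; 42 0 0 0 0 0 0; 42 0 0 0 0 0 0; 42 0 0 0 0 0 0; 42 -0.0327 0 0 0 0 0; 42 -0.0327 0 0 0 0 0; 42 -0.0327 0 0 0 0 0

42 -0.0024 0.0354 0.0254 0.3009 0.0014 0.0007; 42 -0.0024 0.0363 0.0241 0.3009 0.0014 0.0007; 42 -0.0024 0.0371 0.0227 0.3009 0.0014 0.0007; 42 0.03 0.0176 0.0182 0 0 0; 42 0.03 0.0176 0.0182 0 0 0; 42 0 0 0 0 0 0; 42 0 0 0 0 0 0; 42 0 0 0 0 0 0

42 0 0 0 0 0 0; 42 0 0 0 0 0 0; 42 0 0 0 0 0 0; 42 0 0 0 0 0 0; 42 0 0 0 0 0 0; 42 0 0 0 0 0 0; 42 0 0 0 0 0 0; 42 0 0 0 0 0 0
```

Request:
apply_moves:
  increments: "42 0 0 0 0 0 0; 42 0 0 0 0 0 0; 42 0 0 0 0 0 0; 42 0 0 0 0 0 0; 42 -0.002 0 0 0 0 0; 42 -0.0327 0 0 0 0 0; 42 -0.0327 0 0 0 0 0; 42 -0.0327 0 0 0 0 0"

```text
clock: 11.15
tcp_pos: [0.5082, 0.0006, 0.134]
orientation: [-0.034, 1.571, 0.033]
contact_force: [1.0, 0.6, 0.7]
grip_width: 0.0421
```

Request:
apply_moves:
  increments: "42 -0.0024 0.0354 0.0254 0.301 0.001 0.001; 42 -0.0024 0.0363 0.0241 0.301 0.001 0.001; 42 -0.0024 0.0371 0.0227 0.301 0.001 0.001; 42 0.03 0.0176 0.0182 0 0 0; 42 0.03 0.0176 0.0182 0 0 0; 42 0 0 0 0 0 0; 42 0 0 0 0 0 0; 42 0 0 0 0 0 0"

```text
clock: 11.95
tcp_pos: [0.6188, 0.1415, 0.0811]
orientation: [0.053, 1.569, -0.053]
contact_force: [-0.3, -0.1, 0.9]
grip_width: 0.0418
```

Run:
```python
from h import *
p,M=pose();D=down(-.066);print(p,R.from_matrix(M.T@D).as_rotvec())
d=grab('wrist','d2')
for l in labels(d,.030,amin=300): print(l)
plan([((.6186,.1427,.034),D,4)],42)
```

```text
[0.6188 0.1415 0.0811] [-0.0014  0.0011  0.0001]
(array([0.6523, 0.1225]), (19.786156713962555, 11.261781677603722), 86.07599639892578, (264, 332, 39, 20))
(array([0.6545, 0.1572]), (19.735850393772125, 13.040855526924133), 86.75308227539062, (331, 330, 39, 23))
(array([0.6445, 0.0826]), (15.560107305645943, 22.74869941174984), 85.91521453857422, (187, 313, 32, 40))
(array([0.6305, 0.1414]), (18.42660829424858, 33.64917263388634), 86.08024597167969, (298, 270, 38, 62))
(array([0.6322, 0.1939]), (18.401704728603363, 34.12225469946861), 86.50916290283203, (404, 266, 40, 63))
(array([0.6113, 0.0148]), (15.16834832727909, 50.348199903964996), 11.703797340393066, (4, 258, 100, 32))
(array([0.6053, 0.1764]), (5.502802785485983, 50.529595464468), 89.4902572631836, (380, 197, 13, 101))
(array([0.5939, 0.1035]), (56.306056678295135, 45.90236023068428), 86.10582733154297, (166, 188, 125, 94))
(array([0.5598, 0.006 ]), (21.058667451143265, 4.904719069600105), 3.0831990242004395, (0, 154, 17, 48))
(array([0.586 , 0.0205]), (97.26284444332123, 44.69715058803558), 5.57128381729126, (0, 117, 126, 201))
42 0.0119 0.0003 -0.0001 -0.0033 0.0036 -0.0007; 42 0.0119 0.0003 -0.0001 -0.0033 0.0036 -0.0007; 42 0.0119 0.0003 -0.0001 -0.0033 0.0036 -0.0007; 42 0.0119 0.0003 -0.0001 -0.0033 0.0036 -0.0007; 42 0 0 0 0 0 0; 42 0 0 0 0 0 0; 42 0 0 0 0 0 0; 42 0 0 0 0 0 0
```

Request:
apply_moves:
  increments: "42 0.0116 0 0 0 0 0; 42 0.0116 0 0 0 0 0; 42 0.0116 0 0 0 0 0; 42 0.0116 0 0 0 0 0; 42 0 0 0 0 0 0; 10 0 0 0 0 0 0; 10 0 0 0 0 0 0; 10 0 0 0 0 0 0"

```text
clock: 12.8
tcp_pos: [0.619, 0.1428, 0.0341]
orientation: [0.052, 1.569, -0.052]
contact_force: [0.7, -0.9, -1.4]
grip_width: 0.0244
```

```bash
python3 -c "
from h import *
print(r.get_obs()['contact_force'],r.get_obs()['grip_width'])
extract_plan(-.066,(.6190,.1415))"
```

```text
[ 0.6662 -0.8694 -1.3842] 0.0243953546794523
pose [0.619  0.1428 0.0341] err [-0.      0.0008 -0.0004]
10 -0.0023 0 0.001 0.0001 0.2909 0; 10 -0.0023 0 0.001 0.0001 0.2909 0; 10 -0.0023 0 0.001 0.0001 0.2909 0; 10 -0.0023 0 0.001 0.0001 0.2909 0; 10 -0.0023 0 0.001 0.0001 0.2909 0; 10 0.0008 0 -0.0049 0 0 0; 10 0.0008 0 -0.0049 0 0 0; 10 0.0008 0 -0.0049 0 0 0

10 0.0008 0 -0.0049 0 0 0; 10 0.0008 0 -0.0049 0 0 0; 10 0.0008 0 -0.0049 0 0 0; 10 -0.0246 0 -0.0043 0 0 0; 10 -0.0246 0 -0.0043 0 0 0; 10 -0.0197 0 -0.0035 -0.0002 -0.4826 -0.001; 10 -0.0199 0 -0.0023 -0.0002 -0.4826 -0.001; 10 -0.02 0 -0.0012 -0.0002 -0.4826 -0.001
```

Request:
apply_moves:
  increments: "10 -0.0023 0 0.001 0 0.291 0; 10 -0.0023 0 0.001 0 0.291 0; 10 -0.0023 0 0.001 0 0.291 0; 10 -0.0023 0 0.001 0 0.291 0; 10 -0.0023 0 0.001 0 0.291 0; 10 0 0 0 0 0 0; 10 0 0 0 0 0 0; 10 0 0 0 0 0 0"

```text
clock: 13.6
tcp_pos: [0.6236, 0.1423, 0.0446]
orientation: [0.057, 1.745, -0.048]
contact_force: [-3.7, 0.2, -0.1]
grip_width: 0.0249
```

Request:
apply_moves:
  increments: "10 0.0008 0 -0.0049 0 0 0; 10 0.0008 0 -0.0049 0 0 0; 10 0.0008 0 -0.0049 0 0 0; 10 0.0008 0 -0.0049 0 0 0; 10 0.0008 0 -0.0049 0 0 0; 10 0.0008 0 -0.0049 0 0 0; 10 0 0 0 0 0 0; 10 0 0 0 0 0 0"

```text
clock: 14.4
tcp_pos: [0.5948, 0.1444, 0.0453]
orientation: [0.058, 1.744, -0.048]
contact_force: [-0.5, -0.9, -2.6]
grip_width: 0.0248
```

Run:
```python
from h import *
p,M=pose();print(p,R.from_matrix(M.T@down(-.066)).as_rotvec())
D=down(-.066); N=down(.043)
# bay2 target
s=plan([(p+[0,0,.045],M,2),(p+[0,0,.10],D,3),((.5109,-.0513,.13),N),((.5109,-.0513,.065),N)],10)
```

```text
[0.5948 0.1444 0.0453] [ 0.0001 -0.1741 -0.0002]
10 -0.0222 0 -0.0039 0 0 0; 10 -0.0222 0 -0.0039 0 0 0; 10 -0.0181 0 -0.0032 0.0002 -0.4836 -0.0006; 10 -0.0182 0 -0.0021 0.0002 -0.4836 -0.0006; 10 -0.0183 0 -0.0011 0.0002 -0.4836 -0.0006; 10 0.0031 -0.0402 -0.0142 -0.1817 0 0; 10 0.0031 -0.0398 -0.015 -0.1817 0 0; 10 0.0031 -0.0395 -0.0159 -0.1817 0 0

10 0.0031 -0.0391 -0.0168 -0.1817 0 0; 10 0.0031 -0.0388 -0.0176 -0.1817 0 0; 10 0.0325 0 0 0 0 0; 10 0.0325 0 0 0 0 0; 10 0 0 0 0 0 0; 10 0 0 0 0 0 0; 10 0 0 0 0 0 0; 10 0 0 0 0 0 0
```

Request:
apply_moves:
  increments: "10 -0.0222 0 -0.0039 0 0 0; 10 -0.0222 0 -0.0039 0 0 0; 10 -0.0181 0 -0.0032 0 -0.484 0; 10 -0.0182 0 -0.0021 0 -0.484 0; 10 -0.0183 0 -0.0011 0 -0.484 0; 10 0.0031 -0.0402 -0.0142 -0.182 0 0; 10 0.0031 -0.0398 -0.015 -0.182 0 0; 10 0.0031 -0.0395 -0.0159 -0.182 0 0"

```text
clock: 15.2
tcp_pos: [0.544, 0.0258, 0.1364]
orientation: [-0.001, 1.57, 0.001]
contact_force: [1.2, -0.7, -1.7]
grip_width: 0.0247
```

Request:
apply_moves:
  increments: "10 0.0031 -0.0391 -0.0168 -0.182 0 0; 10 0.0031 -0.0388 -0.0176 -0.182 0 0; 10 0.0325 0 0 0 0 0; 10 0.0325 0 0 0 0 0; 10 0 0 0 0 0 0; 10 0 0 0 0 0 0; 10 0 0 0 0 0 0; 10 0 0 0 0 0 0"

```text
clock: 16.0
tcp_pos: [0.5121, -0.0511, 0.0663]
orientation: [-0.034, 1.568, 0.034]
contact_force: [-0.5, 1.1, -2.6]
grip_width: 0.0246
```

Run:
```python
from h import *
d=grab('wrist','n4');g=cv2.cvtColor(d['color'],cv2.COLOR_BGR2GRAY).astype(int)
p,M=pose();D=down(.043);print(p,R.from_matrix(M.T@D).as_rotvec(),r.get_obs()['contact_force'])
for l in labels(d,p[2]-.004,(270,280,370,440),amin=300): print(l, (M.T@(np.array([*l[0],p[2]-.004])-p))*1e3)
for v in (335,345): print(v,[(u,g[v,u]) for u in range(265,375)if abs(g[v,u]-g[v,u-1])>10])
print([(v,g[v,318]) for v in range(150,450)if abs(g[v,318]-g[v-1,318])>10])
plan([((.5109,-.0513,.0385),D,5)],10)
```

```text
[ 0.5119 -0.0511  0.0661] [ 0.0006  0.0023 -0.0002] [ 0.1381 -0.1108 -1.3521]
(array([ 0.525 , -0.0497]), (34.26256775856018, 18.475275486707687), 2.410123109817505, (293, 321, 49, 77)) [ 4.0309  0.7807 13.1636]
335 [(273, np.int64(100)), (274, np.int64(77)), (293, np.int64(90)), (294, np.int64(108)), (341, np.int64(71)), (342, np.int64(48)), (360, np.int64(59)), (361, np.int64(100)), (362, np.int64(115))]
345 [(271, np.int64(130)), (272, np.int64(92)), (273, np.int64(73)), (293, np.int64(89)), (294, np.int64(107)), (341, np.int64(72)), (342, np.int64(48)), (362, np.int64(85)), (363, np.int64(131)), (364, np.int64(149)), (373, np.int64(128)), (374, np.int64(110))]
[(179, np.int64(76)), (181, np.int64(126)), (182, np.int64(141)), (184, np.int64(201)), (185, np.int64(220)), (186, np.int64(190)), (187, np.int64(174)), (188, np.int64(115)), (189, np.int64(86)), (190, np.int64(103)), (191, np.int64(136)), (192, np.int64(152)), (193, np.int64(168)), (194, np.int64(179)), (201, np.int64(127)), (202, np.int64(98)), (203, np.int64(167)), (204, np.int64(183)), (231, np.int64(153)), (232, np.int64(86)), (233, np.int64(52)), (320, np.int64(69)), (321, np.int64(100)), (349, np.int64(159)), (350, np.int64(170)), (397, np.int64(101)), (398, np.int64(61)), (410, np.int64(88)), (411, np.int64(204)), (412, np.int64(218)), (432, np.int64(190)), (433, np.int64(103)), (434, np.int64(57))]
10 0.0055 0 -0.0002 0.0011 0.0039 -0.0004; 10 0.0055 0 -0.0002 0.0011 0.0039 -0.0004; 10 0.0055 0 -0.0002 0.0011 0.0039 -0.0004; 10 0.0055 0 -0.0002 0.0011 0.0039 -0.0004; 10 0.0055 0 -0.0002 0.0011 0.0039 -0.0004; 10 0 0 0 0 0 0; 10 0 0 0 0 0 0; 10 0 0 0 0 0 0
```

Request:
apply_moves:
  increments: "10 0.0057 0 -0.0002 0 0.004 0; 10 0.0057 0 -0.0002 0 0.004 0; 10 0.0057 0 -0.0002 0 0.004 0; 10 0.0057 0 -0.0002 0 0.004 0; 10 0.0057 0 -0.0002 0 0.004 0; 10 0 0 0 0 0 0; 10 0 0 0 0 0 0; 10 0 0 0 0 0 0"

```text
clock: 16.85
tcp_pos: [0.5097, -0.0514, 0.0361]
orientation: [-0.034, 1.573, 0.034]
contact_force: [-0.3, -0.0, -1.9]
grip_width: 0.0247
```

Run:
```python
from h import *
p,M=pose();D=down(.043);print(p,R.from_matrix(M.T@D).as_rotvec(),r.get_obs()['contact_force'])
D=down(-.066)
s=plan([(p,M,4),(p+[0,0,.002],M,1),(p+[0,0,.10],M,3),((.58,.12,.14),D),((.6211,.1939,.08),D),((.6211,.1939,.08),D,2)],42)
```

```text
[ 0.5097 -0.0514  0.0361] [ 0.0001 -0.0028 -0.0001] [-0.2826 -0.0275 -1.9453]
42 0 0 0 0 0 0; 42 0 0 0 0 0 0; 42 0 0 0 0 0 0; 42 0 0 0 0 0 0; 42 -0.002 0 0 0 0 0; 42 -0.0327 0 -0.0001 0 0 0; 42 -0.0327 0 -0.0001 0 0 0; 42 -0.0327 0 -0.0001 0 0 0

42 -0.0008 0.0336 0.0155 0.1818 -0.0047 0; 42 -0.0008 0.034 0.0148 0.1818 -0.0047 0; 42 -0.0008 0.0343 0.014 0.1818 -0.0047 0; 42 -0.0008 0.0346 0.0133 0.1818 -0.0047 0; 42 -0.0008 0.0349 0.0125 0.1818 -0.0047 0; 42 0.02 0.0255 0.012 0 0 0; 42 0.02 0.0255 0.012 0 0 0; 42 0.02 0.0255 0.012 0 0 0

42 0 0 0 0 0 0; 42 0 0 0 0 0 0; 42 0 0 0 0 0 0; 42 0 0 0 0 0 0; 42 0 0 0 0 0 0; 42 0 0 0 0 0 0; 42 0 0 0 0 0 0; 42 0 0 0 0 0 0
```

Request:
apply_moves:
  increments: "42 0 0 0 0 0 0; 42 0 0 0 0 0 0; 42 0 0 0 0 0 0; 42 0 0 0 0 0 0; 42 -0.002 0 0 0 0 0; 42 -0.0327 0 0 0 0 0; 42 -0.0327 0 0 0 0 0; 42 -0.0327 0 0 0 0 0"

```text
clock: 17.65
tcp_pos: [0.5097, -0.0515, 0.1375]
orientation: [-0.034, 1.574, 0.034]
contact_force: [1.3, -0.3, 0.4]
grip_width: 0.0419
```

Request:
apply_moves:
  increments: "42 -0.0008 0.0336 0.0155 0.182 -0.005 0; 42 -0.0008 0.034 0.0148 0.182 -0.005 0; 42 -0.0008 0.0343 0.014 0.182 -0.005 0; 42 -0.0008 0.0346 0.0133 0.182 -0.005 0; 42 -0.0008 0.0349 0.0125 0.182 -0.005 0; 42 0.02 0.0255 0.012 0 0 0; 42 0.02 0.0255 0.012 0 0 0; 42 0.02 0.0255 0.012 0 0 0"

```text
clock: 18.45
tcp_pos: [0.6217, 0.1953, 0.0799]
orientation: [0.052, 1.569, -0.051]
contact_force: [1.0, 0.3, -0.2]
grip_width: 0.0418
```

Request:
apply_moves:
  increments: "42 0 0 0 0 0 0; 42 0 0 0 0 0 0; 42 0 0 0 0 0 0; 42 0 0 0 0 0 0; 42 0 0 0 0 0 0; 42 0 0 0 0 0 0; 42 0 0 0 0 0 0; 42 0 0 0 0 0 0"

```text
clock: 19.25
tcp_pos: [0.6213, 0.194, 0.0805]
orientation: [0.052, 1.57, -0.052]
contact_force: [0.1, 0.0, 0.2]
grip_width: 0.0419
```

Run:
```python
from h import *
p,M=pose();D=down(-.066);print(p,R.from_matrix(M.T@D).as_rotvec())
d=grab('wrist','d3')
for l in labels(d,.030,(280,240,350,360),amin=300): print(l)
t=grab('top'); a=t['color'][140:340,250:450]; cv2.imwrite('pics/top2.png',cv2.resize(a,(600,600),interpolation=cv2.INTER_CUBIC))
plan([((.6211,.1939,.0345),D,4)],42)
```

```text
[0.6213 0.194  0.0805] [-0.0002  0.0006 -0.0002]
(array([0.6324, 0.1937]), (18.291279673576355, 34.035179764032364), 86.14160919189453, (298, 269, 37, 63))
42 0.0115 0 0 -0.0002 0.001 -0.0002; 42 0.0115 0 0 -0.0002 0.001 -0.0002; 42 0.0115 0 0 -0.0002 0.001 -0.0002; 42 0.0115 0 0 -0.0002 0.001 -0.0002; 42 0 0 0 0 0 0; 42 0 0 0 0 0 0; 42 0 0 0 0 0 0; 42 0 0 0 0 0 0
```

Bay 1 is lined up; descend, grip, tilt and draw.

Request:
apply_moves:
  increments: "42 0.0115 0 0 0 0 0; 42 0.0115 0 0 0 0 0; 42 0.0115 0 0 0 0 0; 42 0.0115 0 0 0 0 0; 42 0 0 0 0 0 0; 10 0 0 0 0 0 0; 10 0 0 0 0 0 0; 10 0 0 0 0 0 0"

```text
clock: 20.15
tcp_pos: [0.6215, 0.1941, 0.0347]
orientation: [0.052, 1.569, -0.052]
contact_force: [-0.9, 0.0, -1.1]
grip_width: 0.0246
```

```bash
python3 -c "
from h import *
print(r.get_obs()['contact_force'],r.get_obs()['grip_width'])
extract_plan(-.066,(.6213,.1935))"
```

```text
[-0.9469  0.023  -1.1044] 0.024644688688929224
pose [0.6215 0.1941 0.0347] err [-0.      0.0011 -0.0004]
10 -0.0022 0 0.001 0.0001 0.2909 0; 10 -0.0022 0 0.001 0.0001 0.2909 0; 10 -0.0022 0 0.001 0.0001 0.2909 0; 10 -0.0022 0 0.001 0.0001 0.2909 0; 10 -0.0022 0 0.001 0.0001 0.2909 0; 10 0.0008 0 -0.0049 0 0 0; 10 0.0008 0 -0.0049 0 0 0; 10 0.0008 0 -0.0049 0 0 0

10 0.0008 0 -0.0049 0 0 0; 10 0.0008 0 -0.0049 0 0 0; 10 0.0008 0 -0.0049 0 0 0; 10 -0.0246 0 -0.0043 0 0 0; 10 -0.0246 0 -0.0043 0 0 0; 10 -0.0197 0 -0.0035 -0.0002 -0.4817 -0.001; 10 -0.0199 0 -0.0023 -0.0002 -0.4817 -0.001; 10 -0.02 0 -0.0012 -0.0002 -0.4817 -0.001
```

Request:
apply_moves:
  increments: "10 -0.0023 0 0.001 0 0.291 0; 10 -0.0023 0 0.001 0 0.291 0; 10 -0.0023 0 0.001 0 0.291 0; 10 -0.0023 0 0.001 0 0.291 0; 10 -0.0023 0 0.001 0 0.291 0; 10 0 0 0 0 0 0; 10 0 0 0 0 0 0; 10 0 0 0 0 0 0"

```text
clock: 20.95
tcp_pos: [0.6268, 0.1937, 0.0454]
orientation: [0.057, 1.744, -0.048]
contact_force: [-0.4, -0.2, -1.0]
grip_width: 0.0244
```

Request:
apply_moves:
  increments: "10 0.0008 0 -0.005 0 0 0; 10 0.0008 0 -0.005 0 0 0; 10 0.0008 0 -0.005 0 0 0; 10 0.0008 0 -0.005 0 0 0; 10 0.0008 0 -0.005 0 0 0; 10 0.0008 0 -0.005 0 0 0; 10 0 0 0 0 0 0; 10 0 0 0 0 0 0"

```text
clock: 21.75
tcp_pos: [0.5968, 0.1957, 0.046]
orientation: [0.058, 1.744, -0.048]
contact_force: [0.5, 0.4, -1.0]
grip_width: 0.0245
```

Run:
```python
from h import *
p,M=pose();print(p,R.from_matrix(M.T@down(-.066)).as_rotvec())
D=down(-.066); N=down(.043)
s=plan([(p+[0,0,.045],M,2),(p+[0,0,.10],D,3),((.5133,-.1033,.14),N),((.5133,-.1033,.067),N)],10)
```

```text
[0.5968 0.1957 0.046 ] [ 0.     -0.1739 -0.0001]
10 -0.0222 0 -0.0039 0 0 0; 10 -0.0222 0 -0.0039 0 0 0; 10 -0.0181 0 -0.0032 0.0001 -0.483 -0.0003; 10 -0.0182 0 -0.0021 0.0001 -0.483 -0.0003; 10 -0.0183 0 -0.0011 0.0001 -0.483 -0.0003; 10 0.0009 -0.0434 -0.0091 -0.1298 0 0; 10 0.0009 -0.0433 -0.0098 -0.1298 0 0; 10 0.0009 -0.0431 -0.0104 -0.1298 0 0

10 0.0009 -0.0429 -0.0111 -0.1298 0 0; 10 0.0009 -0.0428 -0.0118 -0.1298 0 0; 10 0.0009 -0.0426 -0.0124 -0.1298 0 0; 10 0.0009 -0.0424 -0.0131 -0.1298 0 0; 10 0.0365 0 0 0 0 0; 10 0.0365 0 0 0 0 0; 10 0 0 0 0 0 0; 10 0 0 0 0 0 0
```

View pics/top2.png

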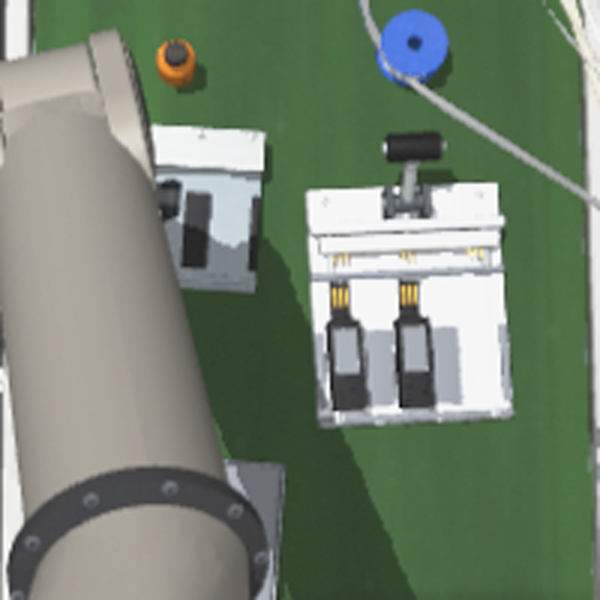

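Request:
apply_moves:
  increments: "10 -0.0222 0 -0.0039 0 0 0; 10 -0.0222 0 -0.0039 0 0 0; 10 -0.0181 0 -0.0032 0 -0.483 0; 10 -0.0182 0 -0.0021 0 -0.483 0; 10 -0.0183 0 -0.0011 0 -0.483 0; 10 0.0009 -0.0434 -0.0091 -0.13 0 0; 10 0.0009 -0.0433 -0.0098 -0.13 0 0; 10 0.0009 -0.0431 -0.0104 -0.13 0 0"

```text
clock: 22.55
tcp_pos: [0.5606, 0.0662, 0.1437]
orientation: [0.014, 1.57, -0.014]
contact_force: [1.7, -0.6, -0.9]
grip_width: 0.0246
```

Request:
apply_moves:
  increments: "10 0.0009 -0.0429 -0.0111 -0.13 0 0; 10 0.0009 -0.0428 -0.0118 -0.13 0 0; 10 0.0009 -0.0426 -0.0124 -0.13 0 0; 10 0.0009 -0.0424 -0.0131 -0.13 0 0; 10 0.0365 0 0 0 0 0; 10 0.0365 0 0 0 0 0; 10 0 0 0 0 0 0; 10 0 0 0 0 0 0"

```text
clock: 23.35
tcp_pos: [0.5132, -0.1036, 0.067]
orientation: [-0.034, 1.572, 0.034]
contact_force: [1.2, -0.0, -1.4]
grip_width: 0.0244
```

Request:
apply_moves:
  increments: "10 0 0 0 0 0 0; 10 0 0 0 0 0 0; 10 0 0 0 0 0 0; 10 0 0 0 0 0 0; 10 0 0 0 0 0 0; 10 0 0 0 0 0 0; 10 0 0 0 0 0 0; 10 0 0 0 0 0 0"

```text
clock: 24.15
tcp_pos: [0.5132, -0.1035, 0.0667]
orientation: [-0.034, 1.571, 0.034]
contact_force: [0.5, 0.4, -2.7]
grip_width: 0.0248
```

Run:
```python
from h import *
d=grab('wrist','n5');g=cv2.cvtColor(d['color'],cv2.COLOR_BGR2GRAY).astype(int)
p,M=pose();D=down(.043);print(p,R.from_matrix(M.T@D).as_rotvec(),r.get_obs()['contact_force'])
for l in labels(d,p[2]-.004,(270,280,370,440),amin=300): print(l, (M.T@(np.array([*l[0],p[2]-.004])-p))*1e3)
plan([((.5133,-.1033,.0383),D,5)],10)
```

```text
[ 0.5132 -0.1035  0.0667] [ 0.0002 -0.0004 -0.0001] [-0.2541  0.4534 -1.3241]
(array([ 0.5241, -0.102 ]), (33.06857496500015, 18.22362095117569), 2.1639206409454346, (294, 318, 48, 75)) [ 3.9956  0.9356 10.9932]
10 0.0057 0 0 0.0003 -0.0007 -0.0001; 10 0.0057 0 0 0.0003 -0.0007 -0.0001; 10 0.0057 0 0 0.0003 -0.0007 -0.0001; 10 0.0057 0 0 0.0003 -0.0007 -0.0001; 10 0.0057 0 0 0.0003 -0.0007 -0.0001; 10 0 0 0 0 0 0; 10 0 0 0 0 0 0; 10 0 0 0 0 0 0
```

Request:
apply_moves:
  increments: "10 0.0057 0 0 0 0 0; 10 0.0057 0 0 0 0 0; 10 0.0057 0 0 0 0 0; 10 0.0057 0 0 0 0 0; 10 0.0057 0 0 0 0 0; 10 0 0 0 0 0 0; 10 0 0 0 0 0 0; 10 0 0 0 0 0 0"

```text
clock: 25.0
tcp_pos: [0.5134, -0.1035, 0.0384]
orientation: [-0.034, 1.57, 0.034]
contact_force: [-0.0, -0.1, -1.1]
grip_width: 0.0245
```

Run:
```python
from h import *
p,M=pose();D=down(.043);print(p,R.from_matrix(M.T@D).as_rotvec(),r.get_obs()['contact_force'])
c,s_=np.cos(.043),np.sin(.043)
G=np.array([.5109+.157*c, -.0505+.157*s_-.0008, .0815]); print('grip',G)
q=p+[0,0,.11]
plan([(p,M,4),(q,M,4),(G+[0,0,.085],D),(G+[0,0,.085],D,2)],42)
```

```text
[ 0.5134 -0.1035  0.0384] [ 0.0001  0.0001 -0.    ] [-0.0454 -0.0833 -1.083 ]
grip [ 0.6678 -0.0446  0.0815]
42 0 0 0 0 0 0; 42 0 0 0 0 0 0; 42 0 0 0 0 0 0; 42 0 0 0 0 0 0; 42 -0.0275 0 0 0 0 0; 42 -0.0275 0 0 0 0 0; 42 -0.0275 0 0 0 0 0; 42 -0.0275 0 0 0 0 0

42 -0.0045 0.0131 0.0392 0.0001 0.0002 -0.0001; 42 -0.0045 0.0131 0.0392 0.0001 0.0002 -0.0001; 42 -0.0045 0.0131 0.0392 0.0001 0.0002 -0.0001; 42 -0.0045 0.0131 0.0392 0.0001 0.0002 -0.0001; 42 0 0 0 0 0 0; 42 0 0 0 0 0 0; 42 0 0 0 0 0 0; 42 0 0 0 0 0 0
```

Request:
apply_moves:
  increments: "42 0 0 0 0 0 0; 42 0 0 0 0 0 0; 42 0 0 0 0 0 0; 42 0 0 0 0 0 0; 42 -0.0275 0 0 0 0 0; 42 -0.0275 0 0 0 0 0; 42 -0.0275 0 0 0 0 0; 42 -0.0275 0 0 0 0 0"

```text
clock: 25.8
tcp_pos: [0.513, -0.1035, 0.1493]
orientation: [-0.034, 1.571, 0.034]
contact_force: [0.9, 0.8, 0.2]
grip_width: 0.0419
```

Request:
apply_moves:
  increments: "64 -0.0045 0.0131 0.0392 0 0 0; 64 -0.0045 0.0131 0.0392 0 0 0; 64 -0.0045 0.0131 0.0392 0 0 0; 64 -0.0045 0.0131 0.0392 0 0 0; 64 0 0 0 0 0 0; 64 0 0 0 0 0 0; 64 0 0 0 0 0 0; 64 0 0 0 0 0 0"

```text
clock: 26.6
tcp_pos: [0.6664, -0.0454, 0.1661]
orientation: [-0.033, 1.572, 0.033]
contact_force: [-0.8, -0.3, 0.8]
grip_width: 0.0642
```

Run:
```python
from h import *
p,M=pose();D=down(.043);print(p,R.from_matrix(M.T@D).as_rotvec())
d=grab('wrist','l1'); 
import pickle; pickle.dump(d,open('l1.pkl','wb'))
for l in labels(d,.032,amin=250): print(l)
G=np.array([.6678,-.0446,.0815]); print('grip proj',proj(d,G))
plan([(G,D),(G,D,3)],64)
```

```text
[ 0.6664 -0.0454  0.1661] [-0.0013 -0.0013  0.0002]
(array([ 0.6297, -0.0884]), (31.54003620147705, 61.50920316576958), 2.351435899734497, (204, 150, 96, 49))
(array([ 0.6175, -0.0447]), (11.9760911911726, 25.549225509166718), 18.97739601135254, (303, 146, 38, 26))
(array([ 0.5826, -0.0399]), (11.822919361293316, 125.03470480442047), 2.9784457683563232, (229, 92, 202, 22))
(array([ 0.5636, -0.1107]), (36.81516274809837, 12.42901012301445), 2.7107925415039062, (202, 30, 26, 67))
(array([0.5306, 0.0033]), (11.386281810700893, 18.240073695778847), 2.3788042068481445, (393, 0, 32, 23))
(array([ 0.5357, -0.0244]), (19.349899142980576, 24.12075735628605), 2.378753662109375, (340, 0, 42, 38))
(array([ 0.5327, -0.0493]), (11.38393860310316, 17.630768939852715), 2.3765716552734375, (303, 0, 31, 23))
(array([ 0.5375, -0.0733]), (18.809834495186806, 22.370832040905952), 2.3784873485565186, (258, 0, 39, 37))
(array([ 0.5349, -0.1012]), (11.381526477634907, 17.64361374080181), 2.376103162765503, (214, 0, 31, 23))
grip proj [316.6428 257.9707]
64 0.0424 0.0003 0.0007 -0.0052 -0.0039 0.0001; 64 0.0424 0.0003 0.0006 -0.0052 -0.0039 0.0001; 64 0 0 0 0 0 0; 64 0 0 0 0 0 0; 64 0 0 0 0 0 0; 64 0 0 0 0 0 0; 64 0 0 0 0 0 0; 64 0 0 0 0 0 0
```

View pics/l1.png

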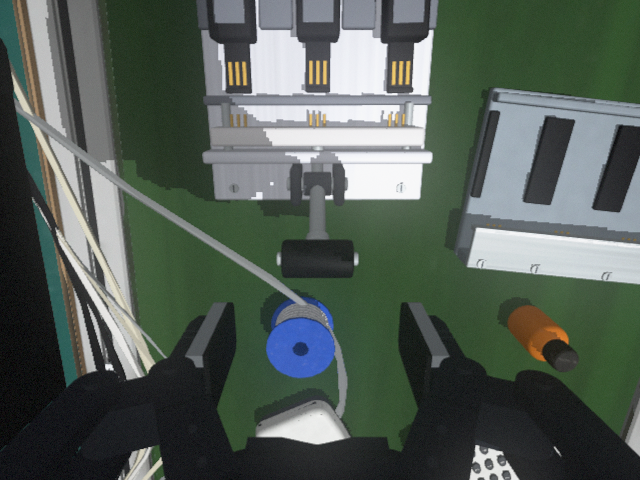

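Request:
apply_moves:
  increments: "64 0.0212 0.0003 0.0007 0 0 0; 64 0.0212 0.0003 0.0006 0 0 0; 64 0.0212 0 0 0 0 0; 64 0.0212 0 0 0 0 0; 64 0 0 0 0 0 0; 64 0 0 0 0 0 0; 30 0 0 0 0 0 0; 30 0 0 0 0 0 0"
  squeeze: 45

```text
clock: 27.45
tcp_pos: [0.67, -0.0452, 0.0834]
orientation: [-0.035, 1.568, 0.032]
contact_force: [-3.7, 2.1, 3.9]
grip_width: 0.0391
```

Request:
apply_moves:
  increments: "30 0 0 0 0 0 0; 30 0 0 0 0 0 0; 30 0 0 0 0 0 0; 30 0 0 0 0 0 0; 30 0 0 0 0 0 0; 30 0 0 0 0 0 0; 30 0 0 0 0 0 0; 30 0 0 0 0 0 0"

```text
clock: 28.25
tcp_pos: [0.67, -0.045, 0.0834]
orientation: [-0.034, 1.568, 0.032]
contact_force: [-0.6, -2.4, 6.2]
grip_width: 0.0395
```

Run:
```python
from h import *
p,M=pose();o=r.get_obs();print(p,o['contact_force'],o['grip_width'])
c,s=np.cos(.043),np.sin(.043); ex=np.array([c,s,0])
f=lambda a: 60e-3*(np.sin(.6-a)*ex+np.array([0,0,np.cos(.6-a)]))
w=[(p+f(a)-f(0),M,2) for a in np.linspace(0,1.22,17)[1:]]
plan(w,30)
```

```text
[ 0.67   -0.045   0.0834] [-0.6443 -2.3526  6.1918] 0.039478696123437275
30 -0.0012 0 -0.0019 0 0 0; 30 -0.0012 0 -0.0019 0 0 0; 30 -0.0011 0 -0.002 0 0 0; 30 -0.0011 0 -0.002 0 0 0; 30 -0.0009 0 -0.0021 0 0 0; 30 -0.0009 0 -0.0021 0 0 0; 30 -0.0008 0 -0.0022 0 0 0; 30 -0.0008 0 -0.0022 0 0 0

30 -0.0006 0 -0.0022 0 0 0; 30 -0.0006 0 -0.0022 0 0 0; 30 -0.0004 0 -0.0022 0 0 0; 30 -0.0004 0 -0.0022 0 0 0; 30 -0.0002 0 -0.0023 0 0 0; 30 -0.0002 0 -0.0023 0 0 0; 30 -0.0001 0 -0.0023 0 0 0; 30 -0.0001 0 -0.0023 0 0 0

30 0.0001 0 -0.0023 0 0 0; 30 0.0001 0 -0.0023 0 0 0; 30 0.0003 0 -0.0023 0 0 0; 30 0.0003 0 -0.0023 0 0 0; 30 0.0004 0 -0.0022 0 0 0; 30 0.0004 0 -0.0022 0 0 0; 30 0.0006 0 -0.0022 0 0 0; 30 0.0006 0 -0.0022 0 0 0

30 0.0008 0 -0.0021 0 0 0; 30 0.0008 0 -0.0021 0 0 0; 30 0.0009 0 -0.0021 0 0 0; 30 0.0009 0 -0.0021 0 0 0; 30 0.0011 0 -0.002 0 0 0; 30 0.0011 0 -0.002 0 0 0; 30 0.0013 0 -0.0019 0 0 0; 30 0.0013 0 -0.0019 0 0 0
```

Request:
apply_moves:
  increments: "30 -0.0012 0 -0.0019 0 0 0; 30 -0.0012 0 -0.0019 0 0 0; 30 -0.0011 0 -0.002 0 0 0; 30 -0.0011 0 -0.002 0 0 0; 30 -0.0009 0 -0.0021 0 0 0; 30 -0.0009 0 -0.0021 0 0 0; 30 -0.0008 0 -0.0022 0 0 0; 30 -0.0008 0 -0.0022 0 0 0"

```text
clock: 29.05
tcp_pos: [0.6547, -0.0456, 0.091]
orientation: [-0.034, 1.565, 0.032]
contact_force: [4.7, -3.2, 1.4]
grip_width: 0.0392
```

Request:
apply_moves:
  increments: "30 -0.0006 0 -0.0022 0 0 0; 30 -0.0006 0 -0.0022 0 0 0; 30 -0.0004 0 -0.0022 0 0 0; 30 -0.0004 0 -0.0022 0 0 0; 30 -0.0002 0 -0.0023 0 0 0; 30 -0.0002 0 -0.0023 0 0 0; 30 -0.0001 0 -0.0023 0 0 0; 30 -0.0001 0 -0.0023 0 0 0"

```text
clock: 29.85
tcp_pos: [0.6371, -0.0464, 0.094]
orientation: [-0.034, 1.564, 0.032]
contact_force: [4.5, -4.7, 3.1]
grip_width: 0.0392
```

Request:
apply_moves:
  increments: "30 0.0001 0 -0.0023 0 0 0; 30 0.0001 0 -0.0023 0 0 0; 30 0.0003 0 -0.0023 0 0 0; 30 0.0003 0 -0.0023 0 0 0; 30 0.0004 0 -0.0022 0 0 0; 30 0.0004 0 -0.0022 0 0 0; 30 0.0006 0 -0.0022 0 0 0; 30 0.0006 0 -0.0022 0 0 0"

```text
clock: 30.65
tcp_pos: [0.6192, -0.0472, 0.0915]
orientation: [-0.034, 1.564, 0.032]
contact_force: [3.4, -3.1, 7.9]
grip_width: 0.0387
```

Run:
```python
from h import *
p,M=pose();o=r.get_obs();print(p,p-[.67,-.045,.0834],o['contact_force'],o['grip_width'])
```

```text
[ 0.6192 -0.0472  0.0915] [-0.0508 -0.0022  0.0081] [ 3.3713 -3.1123  7.8976] 0.03866555498571327
```

Request:
apply_moves:
  increments: "30 0.0008 0 -0.0021 0 0 0; 30 0.0008 0 -0.0021 0 0 0; 30 0.0009 0 -0.0021 0 0 0; 30 0.0009 0 -0.0021 0 0 0; 30 0.0011 0 -0.002 0 0 0; 30 0.0011 0 -0.002 0 0 0; 30 0.0013 0 -0.0019 0 0 0; 30 0.0013 0 -0.0019 0 0 0"

```text
clock: 31.45
tcp_pos: [0.6019, -0.0479, 0.0832]
orientation: [-0.034, 1.567, 0.032]
contact_force: [2.2, -3.1, 16.1]
grip_width: 0.0392
```

Request:
apply_moves:
  increments: "30 0.0008 0 -0.0012 0 0 0; 30 0.0008 0 -0.0012 0 0 0; 30 0 0 0 0 0 0; 30 0 0 0 0 0 0; 30 0 0 0 0 0 0; 30 0 0 0 0 0 0; 30 0 0 0 0 0 0; 30 0 0 0 0 0 0"

```text
clock: 32.25
tcp_pos: [0.6019, -0.0479, 0.0832]
orientation: [-0.034, 1.562, 0.032]
contact_force: [1.6, -3.0, 17.4]
grip_width: 0.0392
```

Run:
```python
from h import *
p,M=pose();o=r.get_obs();print(p,p-[.67,-.045,.0834],o['contact_force'],o['grip_width'])
c,s=np.cos(.043),np.sin(.043); ex=np.array([c,s,0])
G=np.array([.6678,-.0446,.0815]); piv=G-60e-3*(np.sin(.6)*ex+[0,0,np.cos(.6)])
v=p-[0.0005,0,.0019]-piv; print('angle',.6-np.arctan2(v@ex,v[2]),np.linalg.norm(v))
d=grab('wrist');a=d['color'][60:330,180:460]
b=grab('side')['color'][280:360,330:420]
b=cv2.resize(b,None,fx=3.375,fy=3.375)[:270]
cv2.imwrite('pics/l2.png',np.hstack([a,b]))
```

```text
[ 0.6019 -0.0479  0.0832] [-0.0681 -0.0029 -0.0002] [ 1.564  -3.0144 17.4335] 0.039153023890921936
angle 1.1835908335302407 0.059117429536612975
```

Request:
apply_moves:
  increments: "30 0 0 -0.002 0 0 0; 30 0 0 -0.002 0 0 0; 30 0 0 0 0 0 0; 30 0 0 0 0 0 0; 30 0 0 0 0 0 0; 30 0 0 0 0 0 0; 30 0 0 0 0 0 0; 30 0 0 0 0 0 0"

```text
clock: 33.15
tcp_pos: [0.6017, -0.0479, 0.0834]
orientation: [-0.035, 1.554, 0.032]
contact_force: [13.0, -3.8, 6.6]
grip_width: 0.0392
```

View pics/l2.png

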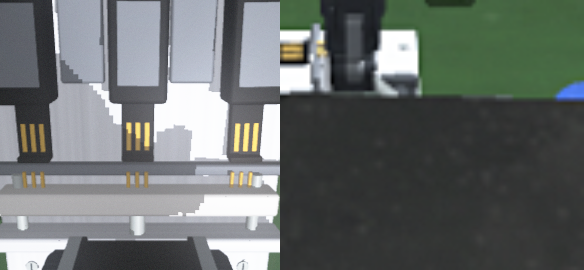

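Run:
```python
from h import *
p,M=pose();o=r.get_obs();print(p,p-[.67,-.045,.0834],o['contact_force'],o['grip_width'],o['tau'])
c,s=np.cos(.043),np.sin(.043); ex=np.array([c,s,0])
f=lambda a: 60e-3*(np.sin(.6-a)*ex+np.array([0,0,np.cos(.6-a)]))
w=[(p+f(a)-f(1.2),M,2) for a in np.linspace(1.2,0,17)[1:]]
plan(w,30)
```

```text
[ 0.6017 -0.0479  0.0834] [-0.0683 -0.0029 -0.    ] [13.041  -3.7823  6.5941] 0.03921668916277948 [ -1.7048 -49.7276   2.6667 -10.0522  -0.2172   4.1315   0.1128]
30 -0.0012 0 0.0019 0 0 0; 30 -0.0012 0 0.0019 0 0 0; 30 -0.001 0 0.002 0 0 0; 30 -0.001 0 0.002 0 0 0; 30 -0.0009 0 0.0021 0 0 0; 30 -0.0009 0 0.0021 0 0 0; 30 -0.0007 0 0.0021 0 0 0; 30 -0.0007 0 0.0021 0 0 0

30 -0.0005 0 0.0022 0 0 0; 30 -0.0005 0 0.0022 0 0 0; 30 -0.0004 0 0.0022 0 0 0; 30 -0.0004 0 0.0022 0 0 0; 30 -0.0002 0 0.0022 0 0 0; 30 -0.0002 0 0.0022 0 0 0; 30 0 0 0.0022 0 0 0; 30 0 0 0.0022 0 0 0

30 0.0001 0 0.0022 0 0 0; 30 0.0001 0 0.0022 0 0 0; 30 0.0003 0 0.0022 0 0 0; 30 0.0003 0 0.0022 0 0 0; 30 0.0005 0 0.0022 0 0 0; 30 0.0005 0 0.0022 0 0 0; 30 0.0006 0 0.0022 0 0 0; 30 0.0006 0 0.0022 0 0 0

30 0.0008 0 0.0021 0 0 0; 30 0.0008 0 0.0021 0 0 0; 30 0.0009 0 0.002 0 0 0; 30 0.0009 0 0.002 0 0 0; 30 0.0011 0 0.002 0 0 0; 30 0.0011 0 0.002 0 0 0; 30 0.0012 0 0.0019 0 0 0; 30 0.0012 0 0.0019 0 0 0
```

Request:
apply_moves:
  increments: "30 -0.0012 0 0.0019 0 0 0; 30 -0.0012 0 0.0019 0 0 0; 30 -0.001 0 0.002 0 0 0; 30 -0.001 0 0.002 0 0 0; 30 -0.0009 0 0.0021 0 0 0; 30 -0.0009 0 0.0021 0 0 0; 30 -0.0007 0 0.0021 0 0 0; 30 -0.0007 0 0.0021 0 0 0"

```text
clock: 33.95
tcp_pos: [0.6122, -0.0475, 0.089]
orientation: [-0.034, 1.566, 0.032]
contact_force: [0.8, -2.8, 8.6]
grip_width: 0.0394
```

Request:
apply_moves:
  increments: "30 -0.0005 0 0.0022 0 0 0; 30 -0.0005 0 0.0022 0 0 0; 30 -0.0004 0 0.0022 0 0 0; 30 -0.0004 0 0.0022 0 0 0; 30 -0.0002 0 0.0022 0 0 0; 30 -0.0002 0 0.0022 0 0 0; 30 0 0 0.0022 0 0 0; 30 0 0 0.0022 0 0 0"

```text
clock: 34.75
tcp_pos: [0.6325, -0.0466, 0.0937]
orientation: [-0.034, 1.56, 0.032]
contact_force: [3.5, -3.3, 18.7]
grip_width: 0.0392
```

Request:
apply_moves:
  increments: "30 0.0001 0 0.0022 0 0 0; 30 0.0001 0 0.0022 0 0 0; 30 0.0003 0 0.0022 0 0 0; 30 0.0003 0 0.0022 0 0 0; 30 0.0005 0 0.0022 0 0 0; 30 0.0005 0 0.0022 0 0 0; 30 0.0006 0 0.0022 0 0 0; 30 0.0006 0 0.0022 0 0 0"

```text
clock: 35.55
tcp_pos: [0.6523, -0.0457, 0.0915]
orientation: [-0.034, 1.555, 0.032]
contact_force: [7.6, -3.7, 16.2]
grip_width: 0.0395
```

Run:
```python
from h import *
p,M=pose();o=r.get_obs();print(p,o['contact_force'],o['grip_width'])
D=down(.043);plan([((.67,-.0446,.0834),D,8)],30)
```

```text
[ 0.6523 -0.0457  0.0915] [ 7.6254 -3.7305 16.1693] 0.039535990268266
30 0.001 0 0.0022 -0.0005 0.0159 0.0016; 30 0.001 0 0.0022 -0.0005 0.0159 0.0016; 30 0.001 0 0.0022 -0.0005 0.0159 0.0016; 30 0.001 0 0.0022 -0.0005 0.0159 0.0016; 30 0.001 0 0.0022 -0.0005 0.0159 0.0016; 30 0.001 0 0.0022 -0.0005 0.0159 0.0016; 30 0.001 0 0.0022 -0.0005 0.0159 0.0016; 30 0.001 0 0.0022 -0.0005 0.0159 0.0016
```

Request:
apply_moves:
  increments: "30 0.0004 0 0.0022 0 0.01 0; 30 0.0005 0 0.0022 0 0.01 0; 30 0.0006 0 0.0022 0 0.01 0; 30 0.0007 0 0.0022 0 0.01 0; 30 0.0008 0 0.0022 0 0 0; 30 0.0009 0 0.0022 0 0 0; 30 0.001 0 0.0022 0 0 0; 30 0.001 0 0.0022 0 0 0"

```text
clock: 36.35
tcp_pos: [0.6686, -0.045, 0.0842]
orientation: [-0.035, 1.563, 0.032]
contact_force: [7.8, -3.5, 7.9]
grip_width: 0.0393
```

Request:
apply_moves:
  increments: "30 0.0005 0 0.001 0 0 0; 30 0.0005 0 0.001 0 0 0; 30 0 0 0 0 0 0; 30 0 0 0 0 0 0; 30 0 0 0 0 0 0; 30 0 0 0 0 0 0; 30 0 0 0 0 0 0; 30 0 0 0 0 0 0"

```text
clock: 37.15
tcp_pos: [0.6698, -0.045, 0.0833]
orientation: [-0.034, 1.564, 0.032]
contact_force: [5.7, -3.1, 12.1]
grip_width: 0.039
```

Run:
```python
from h import *
p,M=pose();o=r.get_obs();print(p,o['contact_force'],o['grip_width'],R.from_matrix(M.T@down(.043)).as_rotvec())
```

```text
[ 0.6698 -0.045   0.0833] [ 5.7009 -3.0804 12.1202] 0.0389855071280544 [-0.0006  0.0061  0.0015]
```

Request:
apply_moves:
  increments: "30 0 0 0.001 0 0 0; 30 0 0 0.001 0 0 0; 30 -0.0005 0 0 0 0 0; 30 0 0 0 0 0 0; 44 0 0 0 0 0 0; 64 0 0 0 0 0 0; 64 0 0 0 0 0 0; 64 0 0 0 0 0 0"

```text
clock: 37.95
tcp_pos: [0.6663, -0.0433, 0.0792]
orientation: [-0.034, 1.577, 0.035]
contact_force: [1.2, 0.4, -0.6]
grip_width: 0.0641
```

Run:
```python
from h import *
p,M=pose();o=r.get_obs();print(p,o['contact_force'],o['grip_width'])
N=down(.043)
# pack 2 first? go over bay1 pack
plan([(p+[0,0,.08],N,3),((.58,0.0,.16),N),((.5087,.0007,.10),N,3)],44)
t=grab('top'); g=t['color'][140:340,250:450]; cv2.imwrite('pics/t3.png',g)
```

```text
[ 0.6663 -0.0433  0.0792] [ 1.1613  0.375  -0.6099] 0.06410084173953132
44 -0.0267 0 -0.0002 0.0016 -0.0173 -0.0014; 44 -0.0267 0 -0.0001 0.0016 -0.0173 -0.0014; 44 -0.0267 0 -0.0001 0.0016 -0.0173 -0.0014; 44 -0.0003 0.0156 -0.0281 0 0 0; 44 -0.0003 0.0156 -0.0281 0 0 0; 44 -0.0003 0.0156 -0.0281 0 0 0; 44 0.02 0.0013 -0.0237 0 0 0; 44 0.02 0.0013 -0.0237 0 0 0

44 0.02 0.0013 -0.0237 0 0 0; 44 0 0 0 0 0 0; 44 0 0 0 0 0 0; 44 0 0 0 0 0 0; 44 0 0 0 0 0 0; 44 0 0 0 0 0 0; 44 0 0 0 0 0 0; 44 0 0 0 0 0 0
```

Request:
apply_moves:
  increments: "64 -0.0267 0 0 0 0 0; 64 -0.0267 0 0 0 0 0; 64 -0.0267 0 0 0 0 0; 44 -0.0003 0.0156 -0.0281 0 0 0; 44 -0.0003 0.0156 -0.0281 0 0 0; 44 -0.0003 0.0156 -0.0281 0 0 0; 44 0.02 0.0013 -0.0237 0 0 0; 44 0.02 0.0013 -0.0237 0 0 0"

```text
clock: 38.8
tcp_pos: [0.5326, 0.0008, 0.1215]
orientation: [-0.035, 1.574, 0.035]
contact_force: [-0.1, -0.7, -0.6]
grip_width: 0.044
```

Request:
apply_moves:
  increments: "42 0.02 0.0013 -0.0237 0 0 0; 42 0 0 0 0 0 0; 42 0 0 0 0 0 0; 42 0 0 0 0 0 0; 42 0 0 0 0 0 0; 42 0 0 0 0 0 0; 42 0 0 0 0 0 0; 42 0 0 0 0 0 0"

```text
clock: 39.6
tcp_pos: [0.5098, 0.0002, 0.1016]
orientation: [-0.034, 1.575, 0.034]
contact_force: [0.5, -0.4, -0.6]
grip_width: 0.0422
```

Run:
```python
from h import *
p,M=pose();N=down(.043);print(p,R.from_matrix(M.T@N).as_rotvec(),r.get_obs()['contact_force'])
d=grab('wrist','f1')
for l in labels(d,.032,amin=300): print(l)
t=grab('top','t4')
# tray: large grey region in left lower belt
im=t['color'].astype(int); b,g,rr=im[...,0],im[...,1],im[...,2]
print('tray px',im[295,300],im[260,300],im[300,320])
```

```text
[0.5098 0.0002 0.1016] [ 0.0001 -0.0047 -0.0001] [ 0.4874 -0.4029 -0.6158]
(array([0.6435, 0.1017]), (27.790799736976624, 17.54990592598915), 88.2625503540039, (446, 455, 39, 24))
(array([ 0.6022, -0.0022]), (16.17833413183689, 57.346317917108536), 2.381838083267212, (258, 397, 95, 23))
(array([ 0.5672, -0.0155]), (8.712171576917171, 26.699792593717575), 2.3966434001922607, (261, 351, 47, 14))
(array([ 0.5697, -0.0782]), (29.048331081867218, 11.079588904976845), 89.46429443359375, (150, 349, 51, 18))
(array([0.52  , 0.0025]), (34.45811942219734, 18.740002065896988), 3.5743534564971924, (301, 254, 36, 59))
(array([ 0.5244, -0.1022]), (34.159328788518906, 18.584080040454865), 2.411240577697754, (104, 254, 42, 59))
(array([0.4961, 0.0172]), (61.59702688455582, 10.751903057098389), 7.198056697845459, (335, 184, 23, 113))
tray px [193 183 179] [ 72 119  81] [191 182 177]
```

```bash
cat >> h.py <<'E'
def tray(t,excl=True):
    """tray inner-floor/wall outline from the top view -> centre, yaw using rim plane"""
    im=t['color'].astype(int); b,g,rr=im[...,0],im[...,1],im[...,2]
    m=((abs(b-g)<28)&(b>=g-4)&(b-rr>-2)&(b-rr<40)&(g<215)&(g>55)).astype(np.uint8)
    k=np.zeros_like(m);k[245:345,255:352]=1;m*=k
    m=cv2.morphologyEx(m,cv2.MORPH_OPEN,np.ones((3,3)))
    c=max(cv2.findContours(m,cv2.RETR_EXTERNAL,cv2.CHAIN_APPROX_NONE)[0],key=cv2.contourArea)
    w=np.array([ray(t,*q,.026)[:2] for q in c[:,0,:].astype(float)],np.float32)
    return cv2.minAreaRect(w),cv2.boundingRect(c)
E
python3 - <<'E'
from h import *
t=grab('top');t0=dict(t);t0['color']=cv2.imread('pics/top0.png');print(tray(t0));print(tray(t))
cv2.imwrite('pics/t5.png',np.hstack([cv2.resize(t0['color'][240:350,245:365],None,fx=3,fy=3),cv2.resize(t['color'][240:350,245:365],None,fx=3,fy=3)]))
N=down(.043)
s=plan([((.5087,.0010,.036),N,4)],42)
E
```

```text
(((0.4375956058502197, 0.146561399102211), (0.189430832862854, 0.12659239768981934), 85.23193359375), (259, 263, 86, 62))
(((0.37922269105911255, 0.1458284854888916), (0.18789121508598328, 0.12636315822601318), 85.07971954345703), (258, 288, 87, 57))
42 0.0164 0.0002 -0.0001 0.0002 -0.0104 -0.0002; 42 0.0164 0.0002 -0.0001 0.0002 -0.0104 -0.0002; 42 0.0164 0.0002 -0.0002 0.0002 -0.0104 -0.0002; 42 0.0164 0.0002 -0.0002 0.0002 -0.0104 -0.0002; 42 0 0 0 0 0 0; 42 0 0 0 0 0 0; 42 0 0 0 0 0 0; 42 0 0 0 0 0 0
```

View pics/t5.png

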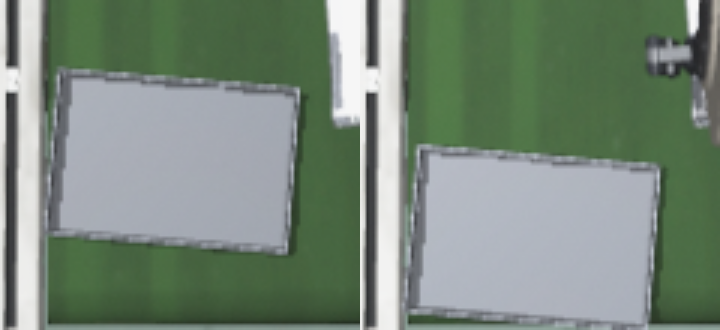

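Run:
```python
from h import *
T=down(-.085)
s=plan([((.425,.13,.11),T),((.419,.146,.08),T,2),((.419,.146,.08),T,3)],0)
```

```text
0 -0.002 0.0333 -0.0197 0.2669 -0.0104 0.0005; 0 -0.002 0.0327 -0.0208 0.2669 -0.0104 0.0005; 0 -0.0021 0.032 -0.0218 0.2669 -0.0104 0.0005; 0 -0.0021 0.0313 -0.0228 0.2669 -0.0104 0.0005; 0 0.015 0.0077 -0.0037 0 0 0; 0 0.015 0.0077 -0.0037 0 0 0; 0 0 0 0 0 0 0; 0 0 0 0 0 0 0

0 0 0 0 0 0 0; 0 0 0 0 0 0 0; 0 0 0 0 0 0 0; 0 0 0 0 0 0 0; 0 0 0 0 0 0 0; 0 0 0 0 0 0 0; 0 0 0 0 0 0 0; 0 0 0 0 0 0 0
```

Request:
apply_moves:
  increments: "0 -0.002 0.0333 -0.0197 0.267 -0.01 0; 0 -0.002 0.0327 -0.0208 0.267 -0.01 0; 0 -0.0021 0.032 -0.0218 0.267 -0.01 0; 0 -0.0021 0.0313 -0.0228 0.267 -0.01 0; 0 0.015 0.0077 -0.0037 0 0 0; 0 0.015 0.0077 -0.0037 0 0 0; 0 0 0 0 0 0 0; 0 0 0 0 0 0 0"

```text
clock: 40.55
tcp_pos: [0.419, 0.1456, 0.0801]
orientation: [0.066, 1.57, -0.067]
contact_force: [0.1, -0.6, -0.2]
grip_width: 0.0002
```

Run:
```python
from h import *
p,M=pose();T=down(-.085);print(p,R.from_matrix(M.T@T).as_rotvec(),r.get_obs()['grip_width'],r.get_obs()['joints'])
plan([((.419,.146,.028),T,4),((.419,.146,.028),T,1)],0)
```

```text
[0.419  0.1456 0.0801] [ 0.     -0.0006  0.0008] 0.0002200209626520567 [-0.6946  0.3738  0.2601  2.2428 -0.1814  0.5448  1.1897]
0 0.013 0.0001 0 0 -0.0013 0.0017; 0 0.013 0.0001 0 0 -0.0013 0.0017; 0 0.013 0.0001 0 0 -0.0013 0.0017; 0 0.013 0.0001 0 0 -0.0013 0.0017; 0 0 0 0 0 0 0; 0 0 0 0 0 0 0; 0 0 0 0 0 0 0; 0 0 0 0 0 0 0
```

Request:
apply_moves:
  increments: "0 0.0125 0 0 0 0 0; 0 0.0125 0 0 0 0 0; 0 0.0125 0 0 0 0 0; 0 0.0125 0 0 0 0 0; 0 0 0 0 0 0 0; 0 0 0 0 0 0 0; 0 0 0 0.005 0 0 0; 0 0 0 0.005 0 0 0"

```text
clock: 41.35
tcp_pos: [0.4293, 0.1452, 0.0305]
orientation: [0.067, 1.57, -0.067]
contact_force: [-2.9, -0.2, 2.2]
grip_width: 0.0002
```

Request:
apply_moves:
  increments: "0 0 0 0.009 0 0 0; 0 0 0 0.009 0 0 0; 0 0 0 0.009 0 0 0; 0 0 0 0.009 0 0 0; 0 0 0 0.009 0 0 0; 0 0 0 0.009 0 0 0; 0 0 0 0.009 0 0 0; 0 0 0 0.008 0 0 0"

```text
clock: 42.15
tcp_pos: [0.5006, 0.139, 0.0299]
orientation: [0.067, 1.57, -0.067]
contact_force: [-4.6, 0.7, 3.1]
grip_width: -0.0
```

Run:
```python
from h import *
p,M=pose();print(p,r.get_obs()['contact_force'])
N=down(.043)
plan([(p-[.006,0,0],M,1),(p+[-.006,0,.09],M,3),((.5087,.0010,.11),N),((.5087,.0010,.08),N,1),((.5087,.0010,.08),N,3)],42)
```

```text
[0.5006 0.139  0.0299] [-4.5857  0.6646  3.1051]
42 0 -0.0005 -0.006 0 0 0; 42 -0.03 0 0 0 0 0; 42 -0.03 0 0 0 0 0; 42 -0.03 0 0 0 0 0; 42 0.0025 -0.0341 0.0064 -0.2671 0.0001 0.0005; 42 0.0025 -0.0343 0.0054 -0.2671 0.0001 0.0005; 42 0.0025 -0.0344 0.0043 -0.2671 0.0001 0.0005; 42 0.0025 -0.0345 0.0031 -0.2671 0.0001 0.0005

42 0.03 0 0 0 0 0; 42 0 0 0 0 0 0; 42 0 0 0 0 0 0; 42 0 0 0 0 0 0; 42 0 0 0 0 0 0; 42 0 0 0 0 0 0; 42 0 0 0 0 0 0; 42 0 0 0 0 0 0
```

Request:
apply_moves:
  increments: "0 0 0 -0.007 0 0 0; 0 -0.03 0 0 0 0 0; 0 -0.03 0 0 0 0 0; 42 -0.03 0 0 0 0 0; 42 0.0025 -0.0341 0.0064 -0.267 0 0; 42 0.0025 -0.0343 0.0054 -0.267 0 0; 42 0.0025 -0.0344 0.0043 -0.267 0 0; 42 0.0025 -0.0345 0.0031 -0.267 0 0"

```text
clock: 42.95
tcp_pos: [0.5075, 0.0005, 0.1103]
orientation: [-0.036, 1.568, 0.035]
contact_force: [-0.4, -0.3, -0.3]
grip_width: 0.0418
```

Request:
apply_moves:
  increments: "42 0.03 0 0 0 0 0; 42 0 0 0 0 0 0; 42 0 0 0 0 0 0; 42 0 0 0 0 0 0; 42 0 0 0 0 0 0; 42 0 0 0 0 0 0; 42 0 0 0 0 0 0; 42 0 0 0 0 0 0"

```text
clock: 43.75
tcp_pos: [0.5069, 0.0019, 0.0802]
orientation: [-0.034, 1.57, 0.034]
contact_force: [-0.3, 0.0, -0.3]
grip_width: 0.042
```

Run:
```python
from h import *
p,M=pose();N=down(.043);print(p,R.from_matrix(M.T@N).as_rotvec())
d=grab('wrist')
for l in labels(d,.032,(270,230,370,400),amin=300): print(l)
t=grab('top','t6');print(tray(t))
plan([((.5087,.0010,.036),N,4)],42)
```

```text
[0.5069 0.0019 0.0802] [0.0004 0.0002 0.0002]
(array([ 0.5424, -0.0001]), (31.64679929614067, 54.28214371204376), 80.09358215332031, (270, 293, 72, 92))
(array([0.4953, 0.0171]), (30.61757981777191, 7.234840653836727), 0.11477692425251007, (341, 230, 17, 61))
(array([ 0.4978, -0.0166]), (32.519929111003876, 6.617497187107801), 0.9982402920722961, (270, 230, 15, 65))
(((0.46096736192703247, 0.133927583694458), (0.19356273114681244, 0.14287802577018738), 84.65360260009766), (262, 255, 90, 63))
42 0.011 -0.0002 0.0005 0.0005 -0.0002 0.0004; 42 0.011 -0.0002 0.0005 0.0005 -0.0002 0.0004; 42 0.011 -0.0002 0.0005 0.0005 -0.0002 0.0004; 42 0.011 -0.0002 0.0005 0.0005 -0.0002 0.0004; 42 0 0 0 0 0 0; 42 0 0 0 0 0 0; 42 0 0 0 0 0 0; 42 0 0 0 0 0 0
```

Request:
apply_moves:
  increments: "42 0.011 -0.0001 0.0005 0 0 0; 42 0.011 -0.0001 0.0005 0 0 0; 42 0.011 -0.0001 0.0005 0 0 0; 42 0.011 -0.0001 0.0003 0 0 0; 42 0 0 0 0 0 0; 10 0 0 0 0 0 0; 10 0 0 0 0 0 0; 10 0 0 0 0 0 0"
  squeeze: 50

```text
clock: 44.65
tcp_pos: [0.5089, 0.0014, 0.0363]
orientation: [-0.034, 1.57, 0.034]
contact_force: [-0.3, -0.4, -0.4]
grip_width: 0.0251
```

Run:
```python
from h import *
p,M=pose();print(p,r.get_obs()['contact_force'],r.get_obs()['grip_width'])
N=down(.043)
plan([(p+[0,0,.12],N,5),(p+[.02,-.05,.14],N,2)],10)
```

```text
[0.5089 0.0014 0.0363] [-0.3183 -0.3592 -0.4465] 0.025104006706094983
10 -0.024 0 0 0.0002 0.0009 0.0003; 10 -0.024 0 0 0.0002 0.0009 0.0003; 10 -0.024 0 0 0.0002 0.0009 0.0003; 10 -0.024 0 0 0.0002 0.0009 0.0003; 10 -0.024 0 0 0.0002 0.0009 0.0003; 10 -0.01 -0.0254 0.0089 0 0 0; 10 -0.01 -0.0254 0.0089 0 0 0; 10 0 0 0 0 0 0
```

Request:
apply_moves:
  increments: "10 -0.024 0 0 0 0 0; 10 -0.024 0 0 0 0 0; 10 -0.024 0 0 0 0 0; 10 -0.024 0 0 0 0 0; 10 -0.024 0 0 0 0 0; 10 -0.01 -0.0254 0.0089 0 0 0; 10 -0.01 -0.0254 0.0089 0 0 0; 10 0 0 0 0 0 0"

```text
clock: 45.45
tcp_pos: [0.5305, -0.0525, 0.1781]
orientation: [-0.032, 1.566, 0.028]
contact_force: [-0.7, -0.4, -1.3]
grip_width: 0.0248
```

Run:
```python
from h import *
t=grab('top','t7');x=tray(t);print(x)
p,M=pose();print(p,r.get_obs()['grip_width'])
C=np.array([.452,.139]);y=-.083
ex=np.array([np.cos(y),np.sin(y)]);ey=np.array([-ex[1],ex[0]])
for o in (52,2,-48):
    q=C-.009*ex+o*1e-3*ey; print(o,q,np.linalg.norm(q))
```

```text
(((0.4530678689479828, 0.13871173560619354), (0.18549808859825134, 0.12665870785713196), 84.647705078125), (262, 256, 86, 62))
[ 0.5294 -0.0505  0.1771] 0.024903354746428012
52 [0.4473 0.1916] 0.486634212405659
2 [0.4432 0.1417] 0.46531001894684604
-48 [0.4391 0.0919] 0.44856880272813476
```

```bash
cat >> h.py <<'E'
def slot(C,yaw,o,x0=-.009):
    ex=np.array([np.cos(yaw),np.sin(yaw)]);ey=np.array([-ex[1],ex[0]]); return np.array(C)+x0*ex+o*1e-3*ey
E
python3 - <<'E'
from h import *
T=down(-.09);q=slot((.453,.140),-.09,52);print(q)
plan([((*q,.15),T),((*q,.06),T),((*q,.06),T,3)],10)
E
```

```text
[0.4487 0.1926]
10 0.0045 0.041 -0.0118 0.1803 0.0031 0.0009; 10 0.0045 0.0408 -0.0127 0.1803 0.0031 0.0009; 10 0.0045 0.0405 -0.0136 0.1803 0.0031 0.0009; 10 0.0045 0.0402 -0.0145 0.1803 0.0031 0.0009; 10 0.0045 0.0398 -0.0153 0.1803 0.0031 0.0009; 10 0.0045 0.0395 -0.0162 0.1803 0.0031 0.0009; 10 0.045 0 0 0 0 0; 10 0.045 0 0 0 0 0

10 0 0 0 0 0 0; 10 0 0 0 0 0 0; 10 0 0 0 0 0 0; 10 0 0 0 0 0 0; 10 0 0 0 0 0 0; 10 0 0 0 0 0 0; 10 0 0 0 0 0 0; 10 0 0 0 0 0 0
```

Request:
apply_moves:
  increments: "10 0.0045 0.041 -0.0118 0.18 0.003 0; 10 0.0045 0.0408 -0.0127 0.18 0.003 0; 10 0.0045 0.0405 -0.0136 0.18 0.003 0; 10 0.0045 0.0402 -0.0145 0.18 0.003 0; 10 0.0045 0.0398 -0.0153 0.18 0.003 0; 10 0.0045 0.0395 -0.0162 0.18 0.003 0; 10 0.045 0 0 0 0 0; 10 0.045 0 0 0 0 0"

```text
clock: 46.3
tcp_pos: [0.4463, 0.1978, 0.0587]
orientation: [0.066, 1.57, -0.061]
contact_force: [0.7, 0.1, -1.2]
grip_width: 0.0244
```

Request:
apply_moves:
  increments: "10 0 0 0 0 0 0; 10 0 0 0 0 0 0; 10 0 0 0 0 0 0; 10 0 0 0 0 0 0; 10 0 0 0 0 0 0; 10 0 0 0 0 0 0; 10 0 0 0 0 0 0; 10 0 0 0 0 0 0"

```text
clock: 47.1
tcp_pos: [0.4469, 0.1943, 0.0592]
orientation: [0.068, 1.572, -0.068]
contact_force: [-0.4, -0.6, -1.0]
grip_width: 0.0247
```

Run:
```python
from h import *
p,M=pose();T=down(-.09);print(p,R.from_matrix(M.T@T).as_rotvec())
d=grab('wrist','v1');print(proj(d,[.453-.063+.005,.14,.026]))
plan([((.4487,.1926,.0315),T,4)],10)
```

```text
[0.4469 0.1943 0.0592] [ 0.0035 -0.0021  0.0001]
[171.4185 192.168 ]
10 0.0069 -0.0004 0.0005 0.0074 -0.0048 0.0006; 10 0.0069 -0.0004 0.0005 0.0074 -0.0048 0.0006; 10 0.0069 -0.0004 0.0005 0.0074 -0.0048 0.0006; 10 0.0069 -0.0004 0.0005 0.0074 -0.0048 0.0006; 10 0 0 0 0 0 0; 10 0 0 0 0 0 0; 10 0 0 0 0 0 0; 10 0 0 0 0 0 0
```

Request:
apply_moves:
  increments: "10 0.0069 -0.0004 0.0005 0 0 0; 10 0.0069 -0.0004 0.0005 0 0 0; 10 0.0069 -0.0004 0.0005 0 0 0; 10 0.0065 -0.0004 0.0005 0 0 0; 10 0 0 0 0 0 0; 10 0 0 0 0 0 0; 10 0 0 0 0 0 0; 10 0 0 0 0 0 0"

```text
clock: 47.95
tcp_pos: [0.4488, 0.1926, 0.0321]
orientation: [0.068, 1.572, -0.068]
contact_force: [0.2, -0.2, -0.8]
grip_width: 0.0246
```

Run:
```python
from h import *
p,M=pose();T=down(-.09);N=down(.043);print(p,R.from_matrix(M.T@T).as_rotvec(),r.get_obs()['contact_force'])
plan([(p,M,4),(p+[0,0,.1],M,4),((.50,-.0512,.12),N),((.5099,-.0512,.08),N)],36)
```

```text
[0.4488 0.1926 0.0321] [ 0.0036 -0.002   0.0001] [ 0.1742 -0.1908 -0.8311]
36 0 0 0 0 0 0; 36 0 0 0 0 0 0; 36 0 0 0 0 0 0; 36 0 0 0 0 0 0; 36 -0.025 0 -0.0001 0 0 0; 36 -0.025 0 -0.0001 0 0 0; 36 -0.025 0 -0.0001 0 0 0; 36 -0.025 0 -0.0001 0 0 0

36 0.002 -0.0397 0.012 -0.1798 -0.0028 0; 36 0.002 -0.04 0.0112 -0.1798 -0.0028 0; 36 0.002 -0.0402 0.0103 -0.1798 -0.0028 0; 36 0.002 -0.0404 0.0094 -0.1798 -0.0028 0; 36 0.002 -0.0406 0.0085 -0.1798 -0.0028 0; 36 0.002 -0.0408 0.0077 -0.1798 -0.0028 0; 36 0.04 -0.0004 0.0099 0 0 0; 36 0 0 0 0 0 0
```

Request:
apply_moves:
  increments: "10 0.0015 0 0 0 0 0; 36 0 0 0 0 0 0; 36 0 0 0 0 0 0; 36 0 0 0 0 0 0; 36 -0.025 0 0 0 0 0; 36 -0.025 0 0 0 0 0; 36 -0.025 0 0 0 0 0; 36 -0.025 0 0 0 0 0"

```text
clock: 48.75
tcp_pos: [0.4487, 0.1923, 0.1313]
orientation: [0.068, 1.572, -0.068]
contact_force: [-0.5, 0.4, -0.0]
grip_width: 0.0358
```

Request:
apply_moves:
  increments: "42 0.002 -0.0397 0.012 -0.18 -0.003 0; 42 0.002 -0.04 0.0112 -0.18 -0.003 0; 42 0.002 -0.0402 0.0103 -0.18 -0.003 0; 42 0.002 -0.0404 0.0094 -0.18 -0.003 0; 42 0.002 -0.0406 0.0085 -0.18 -0.003 0; 42 0.002 -0.0408 0.0077 -0.18 -0.003 0; 42 0.04 -0.0004 0.0099 0 0 0; 42 0 0 0 0 0 0"

```text
clock: 49.55
tcp_pos: [0.5083, -0.0525, 0.0749]
orientation: [-0.033, 1.577, 0.031]
contact_force: [-1.6, 0.8, -0.1]
grip_width: 0.0421
```

Request:
apply_moves:
  increments: "42 0 0 0 0 0 0; 42 0 0 0 0 0 0; 42 0 0 0 0 0 0; 42 0 0 0 0 0 0; 42 0 0 0 0 0 0; 42 0 0 0 0 0 0; 42 0 0 0 0 0 0; 42 0 0 0 0 0 0"

```text
clock: 50.35
tcp_pos: [0.51, -0.0512, 0.0783]
orientation: [-0.034, 1.571, 0.034]
contact_force: [-0.5, 0.6, 0.0]
grip_width: 0.042
```

Run:
```python
from h import *
p,M=pose();N=down(.043);print(p,R.from_matrix(M.T@N).as_rotvec())
d=grab('wrist')
for l in labels(d,.032,(285,250,350,350),amin=300): print(l)
plan([((.5099,-.0512,.0363),N,4)],42)
t=grab('top','t8');print(tray(t))
for l in labels(t,.025,(255,245,350,345),60,500): print(l)
```

```text
[ 0.51   -0.0512  0.0783] [ 0.0002 -0.0002  0.0002]
(array([ 0.522, -0.05 ]), (34.08335521817207, 18.437225371599197), 2.4177355766296387, (298, 274, 38, 64))
(array([ 0.5106, -0.0364]), (34.5277264714241, 2.929247682914138), 3.8914153575897217, (343, 252, 7, 67))
42 0.0105 0 0 0.0004 -0.0007 0.0005; 42 0.0105 0 0 0.0004 -0.0007 0.0005; 42 0.0105 0 0 0.0004 -0.0007 0.0005; 42 0.0105 0 0 0.0004 -0.0007 0.0005; 42 0 0 0 0 0 0; 42 0 0 0 0 0 0; 42 0 0 0 0 0 0; 42 0 0 0 0 0 0

(((0.4529664218425751, 0.13872124254703522), (0.18549808859825134, 0.12686246633529663), 84.647705078125), (262, 256, 86, 62))
(array([0.4594, 0.1904]), (18.28380674123764, 34.12126749753952), 89.8316421508789, (278, 276, 9, 16))
```

Request:
apply_moves:
  increments: "42 0.0105 0 0 0 0 0; 42 0.0105 0 0 0 0 0; 42 0.0105 0 0 0 0 0; 42 0.0105 0 0 0 0 0; 42 0 0 0 0 0 0; 10 0 0 0 0 0 0; 10 0 0 0 0 0 0; 10 0 0 0 0 0 0"

```text
clock: 51.25
tcp_pos: [0.5102, -0.0512, 0.0366]
orientation: [-0.034, 1.57, 0.034]
contact_force: [-0.7, 0.3, -1.1]
grip_width: 0.0249
```

Run:
```python
from h import *
p,M=pose();print(p,r.get_obs()['contact_force'],r.get_obs()['grip_width'])
T=down(-.09);q=slot((.453,.140),-.09,2);print(q)
plan([(p+[0,0,.10],M,4),((*q,.136),T),((*q,.06),T),((*q,.06),T,3)],10)
```

```text
[ 0.5102 -0.0512  0.0366] [-0.7046  0.331  -1.0775] 0.024895776147587166
[0.4442 0.1428]
10 -0.025 0 0 0 0 0; 10 -0.025 0 0 0 0 0; 10 -0.025 0 0 0 0 0; 10 -0.025 0 0 0 0 0; 10 0.0001 0.0393 -0.0115 0.2218 0.0006 0.0004; 10 0.0001 0.039 -0.0126 0.2218 0.0006 0.0004; 10 0.0001 0.0387 -0.0136 0.2218 0.0006 0.0004; 10 0.0001 0.0383 -0.0146 0.2218 0.0006 0.0004

10 0.0001 0.0379 -0.0156 0.2218 0.0006 0.0004; 10 0.038 0 0 0 0 0; 10 0.038 0 0 0 0 0; 10 0 0 0 0 0 0; 10 0 0 0 0 0 0; 10 0 0 0 0 0 0; 10 0 0 0 0 0 0; 10 0 0 0 0 0 0
```

Request:
apply_moves:
  increments: "10 -0.025 0 0 0 0 0; 10 -0.025 0 0 0 0 0; 10 -0.025 0 0 0 0 0; 10 -0.025 0 0 0 0 0; 10 0.0001 0.0393 -0.0115 0.222 0 0; 10 0.0001 0.039 -0.0126 0.222 0 0; 10 0.0001 0.0387 -0.0136 0.222 0 0; 10 0.0001 0.0383 -0.0146 0.222 0 0"

```text
clock: 52.05
tcp_pos: [0.4565, 0.1054, 0.1363]
orientation: [0.051, 1.57, -0.051]
contact_force: [-0.1, 0.1, -2.1]
grip_width: 0.0247
```

Request:
apply_moves:
  increments: "10 0.0001 0.0379 -0.0156 0.222 0 0; 10 0.038 0 0 0 0 0; 10 0.038 0 0 0 0 0; 10 0 0 0 0 0 0; 10 0 0 0 0 0 0; 10 0 0 0 0 0 0; 10 0 0 0 0 0 0; 10 0 0 0 0 0 0"

```text
clock: 52.85
tcp_pos: [0.4449, 0.143, 0.0611]
orientation: [0.072, 1.568, -0.07]
contact_force: [-0.1, 0.8, -1.3]
grip_width: 0.0245
```

Run:
```python
from h import *
p,M=pose();T=down(-.09);print(p,R.from_matrix(M.T@T).as_rotvec())
s=plan([((.4442,.1428,.0308),T,5)],10)
N=down(.043);p=s[0]
plan([(p,T,4),(p+[0,0,.1],T,4),((.505,-.1029,.12),N),((.5133,-.1029,.08),N)],36,s)
```

```text
[0.4449 0.143  0.0611] [-0.0006  0.002  -0.0012]
10 0.0061 -0.0001 -0.0002 -0.001 0.0033 -0.002; 10 0.0061 -0.0001 -0.0002 -0.001 0.0033 -0.002; 10 0.0061 -0.0001 -0.0002 -0.001 0.0033 -0.002; 10 0.0061 -0.0001 -0.0001 -0.001 0.0033 -0.002; 10 0.0061 -0.0001 -0.0001 -0.001 0.0033 -0.002; 10 0 0 0 0 0 0; 10 0 0 0 0 0 0; 10 0 0 0 0 0 0

36 0 0 0 0 0 0; 36 0 0 0 0 0 0; 36 0 0 0 0 0 0; 36 0 0 0 0 0 0; 36 -0.025 0 0 0 0 0; 36 -0.025 0 0 0 0 0; 36 -0.025 0 0 0 0 0; 36 -0.025 0 0 0 0 0

36 0.0018 -0.0399 0.0138 -0.1847 0 0; 36 0.0018 -0.0402 0.0129 -0.1847 0 0; 36 0.0018 -0.0404 0.012 -0.1847 0 0; 36 0.0018 -0.0407 0.0111 -0.1847 0 0; 36 0.0018 -0.0409 0.0102 -0.1847 0 0; 36 0.0018 -0.0412 0.0093 -0.1847 0 0; 36 0.04 -0.0004 0.0083 0 0 0; 36 0 0 0 0 0 0
```

Request:
apply_moves:
  increments: "10 0.006 0 -0.0002 0 0 0; 10 0.006 0 -0.0002 0 0 0; 10 0.006 0 -0.0002 0 0 0; 10 0.006 0 0 0 0 0; 10 0.006 0 0 0 0 0; 10 0 0 0 0 0 0; 10 0 0 0 0 0 0; 10 0 0 0 0 0 0"

```text
clock: 53.65
tcp_pos: [0.4434, 0.1428, 0.0296]
orientation: [0.07, 1.57, -0.071]
contact_force: [0.0, 0.2, -1.3]
grip_width: 0.0248
```

Request:
apply_moves:
  increments: "36 0 0 0 0 0 0; 36 0 0 0 0 0 0; 36 0 0 0 0 0 0; 36 0 0 0 0 0 0; 36 -0.025 0 0 0 0 0; 36 -0.025 0 0 0 0 0; 36 -0.025 0 0 0 0 0; 36 -0.025 0 0 0 0 0"

```text
clock: 54.45
tcp_pos: [0.4433, 0.1428, 0.1308]
orientation: [0.071, 1.57, -0.071]
contact_force: [-0.2, -0.3, 1.0]
grip_width: 0.0361
```

Request:
apply_moves:
  increments: "42 0.0018 -0.0399 0.0138 -0.185 0 0; 42 0.0018 -0.0402 0.0129 -0.185 0 0; 42 0.0018 -0.0404 0.012 -0.185 0 0; 42 0.0018 -0.0407 0.0111 -0.185 0 0; 42 0.0018 -0.0409 0.0102 -0.185 0 0; 42 0.0018 -0.0412 0.0093 -0.185 0 0; 42 0.04 -0.0004 0.0083 0 0 0; 42 0 0 0 0 0 0"

```text
clock: 55.25
tcp_pos: [0.5106, -0.1038, 0.0756]
orientation: [-0.032, 1.577, 0.032]
contact_force: [-2.0, 0.5, -0.1]
grip_width: 0.0422
```

Request:
apply_moves:
  increments: "42 0 0 0 0 0 0; 42 0 0 0 0 0 0; 42 0 0 0 0 0 0; 42 0 0 0 0 0 0; 42 0 0 0 0 0 0; 42 0 0 0 0 0 0; 42 0 0 0 0 0 0; 42 0 0 0 0 0 0"

```text
clock: 56.05
tcp_pos: [0.5126, -0.1028, 0.079]
orientation: [-0.034, 1.571, 0.034]
contact_force: [0.2, 0.4, -0.5]
grip_width: 0.0422
```

Run:
```python
from h import *
p,M=pose();N=down(.043);print(p,R.from_matrix(M.T@N).as_rotvec())
d=grab('wrist')
for l in labels(d,.032,(270,250,360,350),amin=300): print(l)
plan([((.5133,-.1031,.0363),N,4)],42)
t=grab('top','t9');print(tray(t))
for l in labels(t,.025,(255,245,350,345),60,500): print(l)
```

```text
[ 0.5126 -0.1028  0.079 ] [ 0.0002 -0.0002  0.0002]
(array([ 0.5268, -0.102 ]), (29.62482161819935, 18.009671941399574), 3.0009663105010986, (297, 282, 38, 55))
(array([ 0.5182, -0.1194]), (32.33643248677254, 7.829421199858189), 2.389141798019409, (272, 261, 18, 62))
(array([ 0.515 , -0.0858]), (30.615385621786118, 8.346454240381718), 4.338134765625, (342, 259, 18, 59))
42 0.0107 -0.0001 0.0002 0.0003 -0.0006 0.0005; 42 0.0107 -0.0001 0.0002 0.0003 -0.0006 0.0005; 42 0.0107 -0.0001 0.0002 0.0003 -0.0006 0.0005; 42 0.0107 -0.0001 0.0002 0.0003 -0.0006 0.0005; 42 0 0 0 0 0 0; 42 0 0 0 0 0 0; 42 0 0 0 0 0 0; 42 0 0 0 0 0 0

(((0.45306527614593506, 0.13871200382709503), (0.18549804389476776, 0.12666389346122742), 84.64775085449219), (262, 256, 86, 62))
(array([0.4547, 0.1402]), (18.288709223270416, 34.107983112335205), 89.8300552368164, (300, 278, 9, 16))
(array([0.4605, 0.1915]), (31.923808157444, 15.993861481547356), 0.12486518174409866, (278, 276, 8, 15))
```

Request:
apply_moves:
  increments: "42 0.0106 0 0.0002 0 0 0; 42 0.0106 0 0.0002 0 0 0; 42 0.0106 0 0.0002 0 0 0; 42 0.0106 0 0.0001 0 0 0; 42 0 0 0 0 0 0; 10 0 0 0 0 0 0; 10 0 0 0 0 0 0; 10 0 0 0 0 0 0"

```text
clock: 56.95
tcp_pos: [0.5135, -0.1029, 0.0369]
orientation: [-0.034, 1.57, 0.034]
contact_force: [0.0, 0.1, -2.1]
grip_width: 0.0243
```

Run:
```python
from h import *
p,M=pose();print(p,r.get_obs()['contact_force'],r.get_obs()['grip_width'])
T=down(-.09);q=slot((.453,.140),-.09,-48);print(q)
plan([(p+[0,0,.10],M,4),((*q,.136),T),((*q,.06),T),((*q,.06),T,3)],10)
```

```text
[ 0.5135 -0.1029  0.0369] [ 0.0268  0.1069 -2.1027] 0.02427462815532328
[0.4397 0.093 ]
10 -0.025 0 0 0 0 0; 10 -0.025 0 0 0 0 0; 10 -0.025 0 0 0 0 0; 10 -0.025 0 0 0 0 0; 10 0.0002 0.0398 -0.0131 0.2219 0.0007 0.0005; 10 0.0002 0.0394 -0.0141 0.2219 0.0007 0.0005; 10 0.0002 0.039 -0.0152 0.2219 0.0007 0.0005; 10 0.0002 0.0386 -0.0162 0.2219 0.0007 0.0005

10 0.0002 0.0382 -0.0172 0.2219 0.0007 0.0005; 10 0.038 0 0 0 0 0; 10 0.038 0 0 0 0 0; 10 0 0 0 0 0 0; 10 0 0 0 0 0 0; 10 0 0 0 0 0 0; 10 0 0 0 0 0 0; 10 0 0 0 0 0 0
```

Request:
apply_moves:
  increments: "10 -0.025 0 0 0 0 0; 10 -0.025 0 0 0 0 0; 10 -0.025 0 0 0 0 0; 10 -0.025 0 0 0 0 0; 10 0.0002 0.0398 -0.0131 0.222 0 0; 10 0.0002 0.0394 -0.0141 0.222 0 0; 10 0.0002 0.039 -0.0152 0.222 0 0; 10 0.0002 0.0386 -0.0162 0.222 0 0"

```text
clock: 57.75
tcp_pos: [0.4535, 0.0552, 0.1362]
orientation: [0.051, 1.57, -0.051]
contact_force: [0.6, 0.7, -1.7]
grip_width: 0.0247
```

Request:
apply_moves:
  increments: "10 0.0002 0.0382 -0.0172 0.222 0 0; 10 0.038 0 0 0 0 0; 10 0.038 0 0 0 0 0; 10 0 0 0 0 0 0; 10 0 0 0 0 0 0; 10 0 0 0 0 0 0; 10 0 0 0 0 0 0; 10 0 0 0 0 0 0"

```text
clock: 58.55
tcp_pos: [0.4404, 0.0931, 0.0609]
orientation: [0.072, 1.568, -0.07]
contact_force: [0.7, -0.4, -1.0]
grip_width: 0.0243
```

Run:
```python
from h import *
p,M=pose();T=down(-.09);print(p,R.from_matrix(M.T@T).as_rotvec())
s=plan([((.4397,.093,.031),T,5)],10)
```

```text
[0.4404 0.0931 0.0609] [-0.0007  0.0021 -0.0011]
10 0.006 0 -0.0001 -0.0011 0.0035 -0.0018; 10 0.006 0 -0.0001 -0.0011 0.0035 -0.0018; 10 0.006 0 -0.0001 -0.0011 0.0035 -0.0018; 10 0.006 0 -0.0001 -0.0011 0.0035 -0.0018; 10 0.006 0 -0.0001 -0.0011 0.0035 -0.0018; 10 0 0 0 0 0 0; 10 0 0 0 0 0 0; 10 0 0 0 0 0 0
```

Request:
apply_moves:
  increments: "10 0.006 0 -0.0001 0 0 0; 10 0.006 0 -0.0001 0 0 0; 10 0.006 0 -0.0001 0 0 0; 10 0.006 0 -0.0001 0 0 0; 10 0.006 0 0 0 0 0; 10 0 0 0 0 0 0; 10 0 0 0 0 0 0; 10 0 0 0 0 0 0"

```text
clock: 59.35
tcp_pos: [0.4389, 0.093, 0.0293]
orientation: [0.07, 1.57, -0.071]
contact_force: [0.6, 0.3, -1.5]
grip_width: 0.025
```

Request:
apply_moves:
  increments: "36 0 0 0 0 0 0; 36 0 0 0 0 0 0; 36 0 0 0 0 0 0; 36 0 0 0 0 0 0; 36 -0.025 0 0 0 0 0; 36 -0.025 0 0 0 0 0; 36 -0.025 0 0 0 0 0; 36 -0.025 0 0 0 0 0"

```text
clock: 60.15
tcp_pos: [0.4389, 0.093, 0.1306]
orientation: [0.071, 1.57, -0.071]
contact_force: [0.9, 0.2, 0.7]
grip_width: 0.036
```

Request:
apply_moves:
  increments: "36 -0.015 -0.035 0.012 0 0 0; 36 -0.015 -0.035 0.012 0 0 0; 36 -0.015 -0.035 0.012 0 0 0; 36 -0.015 -0.035 0.012 0 0 0; 36 0 0 0 0 0 0; 36 0 0 0 0 0 0; 36 0 0 0 0 0 0; 36 0 0 0 0 0 0"

```text
clock: 60.95
tcp_pos: [0.4738, -0.0493, 0.189]
orientation: [0.069, 1.571, -0.069]
contact_force: [0.3, 0.2, -0.6]
grip_width: 0.0362
```

Run:
```python
from h import *
print(pose()[0],r.get_obs()['grip_width'],r.get_obs()['contact_force'])
t=grab('top','t10');print(tray(t))
for l in labels(t,.025,(255,245,350,345),60,500): print(l)
# compare bystanders & lever to initial
a=cv2.imread('pics/top0.png');b=t['color']
D=cv2.absdiff(a,b).max(2)
for n,(x0,y0,x1,y1) in dict(flux=(298,148,320,172),spool=(374,142,402,170),dock=(270,178,342,240),lever=(370,180,402,215),cut=(130,55,162,108)).items(): print(n,(D[y0:y1,x0:x1]>40).mean())
for n,(lo,hi) in dict(blue=((90,120,60),(125,255,255)),orange=((5,150,100),(18,255,255))).items():
  for im in (a,b):
    h=cv2.cvtColor(im,cv2.COLOR_BGR2HSV)[140:180,290:410]; m=cv2.inRange(h,lo,hi); print(n,cv2.countNonZero(m),np.argwhere(m).mean(0))
```

```text
[ 0.4738 -0.0493  0.189 ] 0.036178368467082105 [ 0.3056  0.195  -0.6415]
(((0.45296382904052734, 0.1387214958667755), (0.18549804389476776, 0.1268676221370697), 84.64775085449219), (262, 256, 86, 62))
(array([0.45  , 0.0922]), (18.252402544021606, 34.13666412234306), 89.66560363769531, (321, 280, 9, 16))
(array([0.4548, 0.1414]), (18.56454648077488, 35.4883074760437), 85.10641479492188, (299, 278, 10, 16))
(array([0.4605, 0.1904]), (18.298370763659477, 31.853236258029938), 89.8316421508789, (278, 276, 9, 15))
flux 0.0
spool 0.0
dock 0.24977598566308243
lever 0.0
cut 0.0
blue 421 [14.7268 97.2827]
blue 421 [14.7648 97.3017]
orange 99 [21.7273 18.0505]
orange 100 [21.66 18.02]
```

Run:
```python
from h import *
s=grab('side')
print([proj(s,[x,y,.025]).round() for x,y in ((.450,.0922),(.4548,.1414),(.4605,.1904))])
for l in labels(s,.025,(245,210,325,300),30,600): print(l)
print(r.get_obs()['clock']); r.hand_in()
```

```text
[array([288., 260.]), array([292., 244.]), array([296., 229.])]
(array([0.5009, 0.0078]), (50.106290727853775, 8.304844610393047), 1.695839762687683, (296, 288, 23, 4))
(array([0.4808, 0.0497]), (49.07393455505371, 20.203476771712303), 1.6695468425750732, (289, 271, 22, 8))
(array([0.4915, 0.0973]), (36.14385798573494, 27.185963466763496), 1.658608078956604, (298, 254, 16, 10))
(array([0.4007, 0.0964]), (22.153843194246292, 104.66845333576202), 8.976630210876465, (263, 241, 11, 35))
(array([0.4977, 0.1453]), (36.53533011674881, 25.278719142079353), 1.6359306573867798, (302, 239, 16, 9))
(array([0.4997, 0.1939]), (33.051177859306335, 26.432400569319725), 1.613731861114502, (305, 224, 14, 9))
61.05
the job is handed in; nothing more can be done
```

I ran the whole job in order and handed it in at 61 s. The one check made after everything was in the tray that I can't vouch for is a side view, which came back inconclusive.

- **Dock to nest:** All three packs were tilted 10° with the nose down, drawn back about 30 mm and seated in the nest bays. While tilting and drawing, the contact force stayed at about 6 N or less. Closing on the first pack had briefly shown 15 N, probably fingertips on the side guides.
- **Lever:** I gripped the bar by its ends and pulled it to the stop. A further pull gave 13 N and no movement. I held it there about 1.5 s, then eased it back over about 4 s to within 0.2 mm of where it started, and let go there.
- **Tray:** It had been knocked about 6 cm towards the robot, too close to place the packs upright. I pushed it about 7 cm back with closed fingers from inside, then laid the three packs in it.

**Last checks:**
- **Top view:** All three labels face up at the expected places, at full size or within about 2 mm. The bottle, spool and lever match the start picture. I also compared one pair of cutters, on the side bench, and it was unchanged. I never picked out for certain which cutters the task meant.
- **Side view:** My colour mask there did not pick out the labels cleanly; it took in other grey surfaces, and its blobs lie some 40 mm off the predicted spots. So it neither confirms nor refutes that the packs lie flat. That rests on the top view and on the release height, about 0–2 mm above the tray floor.

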